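# Unhook the T-hooks from the lashing rails, sort both into the tray and bolt it in

## Task

Some of the slotted lashing rails on the bench still have a T-hook locked in them: free each hook (lift it a little, twist it in line with the slot, draw it out) and put all hooks in the tray's narrow right-hand compartment and all rails, also those that were bare, in its wide left-hand one. When everything is in, push the tray fully home by its tab, slide the barrel bolt all the way across its front with the handle up, and then turn the handle right down into its notch. Leave the other things on the bench where they are.

Things in the scene. Friction and masses are not known exactly. Their poses are not given: they have to be found in the camera images.
- runner: Fixed dark steel pan (285 x 345 mm) carrying the tray and the bolt. Origin on the bench; its x axis is the way the tray is pushed home (away from the robot), y to the left, z up.
- tray (a joint): Grey two-compartment tray (186 mm in x, 328 in y, walls 6 mm thick and up to 90 mm above the bench) sliding on the runner along the runner's +x, 2.5 N of friction. 0 = drawn out towards the robot, 0.070 m = fully home against its stop.
- hook_bin (a point): Centre of the floor of the tray's right-hand (-y), narrower compartment, for hooks: 174 mm in x by 120 mm in y inside, walls 74 mm above this floor; the floor is 16 mm above the bench. Axes as the runner's; moves with the tray.
- rail_bin (a point): Centre of the floor of the tray's left-hand (+y), wider compartment, for rails: 174 mm in x by 190 mm in y inside, walls 74 mm. Axes as the runner's; moves with the tray.
- tray_tab (a point): Black upright grip tab on top of the middle of the tray's front wall (the one towards the robot): 10 mm thick in x, 40 mm wide in y, standing from 90 to 130 mm above the bench; this point is 113 mm above the bench, in the middle of its thickness. Push the tray by it.
- bolt (a joint): Barrel bolt, steel rod of 12 mm on a blue block at the right front of the runner, sliding along the runner's +y (left), 1.5 N of friction. 0 = drawn back, clear of the tray; 0.045 m = fully across the front of the tray (when that is home).
- bolt_handle (a joint): Handle of the bolt, turning about the rod. 0 = upright, 1.571 = lying level, pointing along the runner's -x (towards the robot), in the keeper notch. A ledge lets it go down only at the notch: with the bolt slid at least 0.041 m. 0.035 N m of friction: it stays where it is left.
- bolt_knob (a point): Centre of the handle's red ball, 20 mm across, 58 mm from the rod's axis; the rest of the handle is a 10 mm bar.
- bolt_axis (a point): Point of the rod's axis at the foot of the handle, 60 mm above the bench; slides with the bolt. Axes as the runner's. The blue block and ledge reach 24 mm from this axis towards the robot and up to 12 mm above the axis.
- rail1: Short slotted lashing rail, aluminium box section, 80 mm (x) x 46 (y) x 44 high (z), open at its y sides, 0.42 kg. Origin at the centre of its underside. Floor 4 mm thick; top wall from 36 to 44 mm height with a through slot along x, 54 x 18 mm, its middle widened to 26 x 26. Two 8 mm high ribs on the floor hold a hook's foot at 1.13 rad anticlockwise (from above) from the rail's x.
- hook1: T-hook, 94 mm long, 0.22 kg; may be absent. Origin on its shank's axis, 45 mm above its foot's underside, z towards the eye. Heights from the foot's underside: foot 44 mm along x, 10 wide, 9 high, its tips turned up to 15; shank 22 mm thick from 9 to 54; yellow flat eye from 54 to 94, 36 wide along x, 12 thick in y, with a 10 x 14 mm hole centred at 73.
- rail2: Short slotted lashing rail, aluminium box section, 80 mm (x) x 46 (y) x 44 high (z), open at its y sides, 0.42 kg. Origin at the centre of its underside. Floor 4 mm thick; top wall from 36 to 44 mm height with a through slot along x, 54 x 18 mm, its middle widened to 26 x 26. Two 8 mm high ribs on the floor hold a hook's foot at 1.13 rad anticlockwise (from above) from the rail's x.
- hook2: T-hook just like hook1; may be absent. At the start a hook stands in the rail of its number, its foot between the ribs under the slot (foot 4 mm, origin 49 mm above the rail's underside), so that it can neither turn nor come out.
- rail3: Short slotted lashing rail, aluminium box section, 80 mm (x) x 46 (y) x 44 high (z), open at its y sides, 0.42 kg. Origin at the centre of its underside. Floor 4 mm thick; top wall from 36 to 44 mm height with a through slot along x, 54 x 18 mm, its middle widened to 26 x 26. Two 8 mm high ribs on the floor hold a hook's foot at 1.13 rad anticlockwise (from above) from the rail's x.
- hook3: T-hook just like hook1; may be absent. Lifted 9 to 16 mm from its seat in the rail, a hook is free to turn; with its foot along the rail's x (within about 8 degrees, centred within 2 mm) it comes up through the slot, and is clear of the rail after 42 mm of lift in all.
- mug: Bystander, not to be disturbed: blue mug, 76 mm wide, 85 high.
- jar: Bystander, not to be disturbed: screw jar with a red lid, 70 mm wide, 90 high.
- oil: Bystander, not to be disturbed: oil bottle, 60 mm wide, 130 high.
- tape: Bystander, not to be disturbed: roll of orange tape, 90 mm wide, 40 high.
- driver: Bystander, not to be disturbed: screwdriver with a red handle, lying.
- wrench: Bystander, not to be disturbed: steel wrench, lying.
- carton: Bystander, not to be disturbed: cardboard carton 80 x 60 x 50 mm.
Things that resemble listed ones, but are neither listed nor needed, are in the scene too. What is shaped like the rail2 but red is not meant. What is shaped like the hook2 but pink is not meant.

How it is judged:
On the way, in this order (a step that is already met when the one before it is completed fails the run):
1. every hook lies in the narrow compartment and every rail in the wide one, the tray not yet home (x of hook1 in the frame of hook_bin between -0.085 and 0.085 m and y of hook1 in the frame of hook_bin between -0.061 and 0.061 m and z of hook1 in the frame of hook_bin between -0.005 and 0.075 m and x of rail1 in the frame of rail_bin between -0.085 and 0.085 m and y of rail1 in the frame of rail_bin between -0.094 and 0.094 m and z of rail1 in the frame of rail_bin between -0.005 and 0.08 m and x of hook2 in the frame of hook_bin between -0.085 and 0.085 m and y of hook2 in the frame of hook_bin between -0.061 and 0.061 m and z of hook2 in the frame of hook_bin between -0.005 and 0.075 m and x of rail2 in the frame of rail_bin between -0.085 and 0.085 m and y of rail2 in the frame of rail_bin between -0.094 and 0.094 m and z of rail2 in the frame of rail_bin between -0.005 and 0.08 m and x of hook3 in the frame of hook_bin between -0.085 and 0.085 m and y of hook3 in the frame of hook_bin between -0.061 and 0.061 m and z of hook3 in the frame of hook_bin between -0.005 and 0.075 m and x of rail3 in the frame of rail_bin between -0.085 and 0.085 m and y of rail3 in the frame of rail_bin between -0.094 and 0.094 m and z of rail3 in the frame of rail_bin between -0.005 and 0.08 m and value of joint tray below 0.06 m), for 0.2 s.
2. the loaded tray is pushed fully home, the bolt not yet across (x of hook1 in the frame of hook_bin between -0.085 and 0.085 m and y of hook1 in the frame of hook_bin between -0.061 and 0.061 m and z of hook1 in the frame of hook_bin between -0.005 and 0.075 m and x of rail1 in the frame of rail_bin between -0.085 and 0.085 m and y of rail1 in the frame of rail_bin between -0.094 and 0.094 m and z of rail1 in the frame of rail_bin between -0.005 and 0.08 m and x of hook2 in the frame of hook_bin between -0.085 and 0.085 m and y of hook2 in the frame of hook_bin between -0.061 and 0.061 m and z of hook2 in the frame of hook_bin between -0.005 and 0.075 m and x of rail2 in the frame of rail_bin between -0.085 and 0.085 m and y of rail2 in the frame of rail_bin between -0.094 and 0.094 m and z of rail2 in the frame of rail_bin between -0.005 and 0.08 m and x of hook3 in the frame of hook_bin between -0.085 and 0.085 m and y of hook3 in the frame of hook_bin between -0.061 and 0.061 m and z of hook3 in the frame of hook_bin between -0.005 and 0.075 m and x of rail3 in the frame of rail_bin between -0.085 and 0.085 m and y of rail3 in the frame of rail_bin between -0.094 and 0.094 m and z of rail3 in the frame of rail_bin between -0.005 and 0.08 m and value of joint tray above 0.065 m and value of joint bolt below 0.03 m), for 0.2 s.
3. the bolt is slid across with its handle still up (value of joint tray above 0.065 m and value of joint bolt above 0.04 m and value of joint bolt_handle below 0.8 rad), for 0.1 s.
4. the handle is turned down into the notch (value of joint tray above 0.065 m and value of joint bolt above 0.04 m and value of joint bolt_handle above 1.35 rad), for 0.2 s.
At the end, for the whole second after the job is handed in: Every hook present lies in the narrow right-hand compartment and every rail in the wide left-hand one (origins inside the walls and below their tops, at rest), the tray is home and the bolt across (each within 5 mm), the handle down in its notch (within 0.22 rad of level) (all of step 4 and x of hook1 in the frame of hook_bin between -0.085 and 0.085 m and y of hook1 in the frame of hook_bin between -0.061 and 0.061 m and z of hook1 in the frame of hook_bin between -0.005 and 0.075 m and x of rail1 in the frame of rail_bin between -0.085 and 0.085 m and y of rail1 in the frame of rail_bin between -0.094 and 0.094 m and z of rail1 in the frame of rail_bin between -0.005 and 0.08 m and x of hook2 in the frame of hook_bin between -0.085 and 0.085 m and y of hook2 in the frame of hook_bin between -0.061 and 0.061 m and z of hook2 in the frame of hook_bin between -0.005 and 0.075 m and x of rail2 in the frame of rail_bin between -0.085 and 0.085 m and y of rail2 in the frame of rail_bin between -0.094 and 0.094 m and z of rail2 in the frame of rail_bin between -0.005 and 0.08 m and x of hook3 in the frame of hook_bin between -0.085 and 0.085 m and y of hook3 in the frame of hook_bin between -0.061 and 0.061 m and z of hook3 in the frame of hook_bin between -0.005 and 0.075 m and x of rail3 in the frame of rail_bin between -0.085 and 0.085 m and y of rail3 in the frame of rail_bin between -0.094 and 0.094 m and z of rail3 in the frame of rail_bin between -0.005 and 0.08 m and linear speed of each of hook1, rail1, hook2, rail2, hook3, rail3 below 0.03 m/s); the robot touches nothing.
It fails at once if one of the other things on the bench is moved more than 5 cm (distance of any of mug, jar, oil, tape, driver, wrench, carton from where it was at the start of the episode above 0.05 m).
Of hook1, hook2, hook3 only 2 to 3 are there at a start; the rules pass over those that are not, and their reading is None.
At some moment in a run one of rail1, rail2, rail3 may be knocked a few centimetres aside while the robot is not near it.
Once in a run the grip may slacken for a moment while it holds something.
It also fails if it takes over 210 s, if anything falls off the work surface, if the arm or the gripper's body presses on something with over 40 N, if the wrist force passes 120 N, or if a joint passes its speed limit or range.

## Robot

A 7-joint arm with a two-finger parallel gripper is mounted at the origin on the work surface. World frame = base frame: x ahead of the robot, y to its left, z up, the work surface at z = 0. Lengths are in m, angles in rad, forces in N, time in s.
With the tool pointing down it reaches from about 0.4 to 0.85 m from the base axis. Payload 4.4 kg.
Tool frame: the origin (TCP) lies on the centre line of the jaws, within the pads' length; the fingertips stand 14 mm ahead of it and the grasp point (between the pads) lies 5 mm behind it (finger_overhang is the z of the fingertips in the tool frame, in m); z points along the fingers, y is the line along which they close (so a half turn about z gives the same grasp; the last joint's range is limited). The gripper opens to 94 mm and grips with 3 to 60 N. Pads are 16 mm wide; open, the fingers measure 119 mm over their backs; the gripper's body (75 mm by 177 mm) begins 78 mm behind the grasp point.
Start: joints at [1.207, 0.628, 0.038, 1.517, -0.027, 0.996, -0.02], TCP at [0.191, -0.621, 0.219] pointing down, gripper open.
Joint ranges: [-3.06, 3.06], [-0.37, 2.12], [-1.25, 1.32], [0.18, 2.47], [-1.1, 4.24], [0.23, 1.98], [-2.94, 2.94]. Speed limits (rad/s): [2.57, 2.57, 3.14, 3.14, 3.14, 3.14, 3.14].

## Interface

Orientations are given as [roll, pitch, yaw] about the fixed x, y, z axes, in that order (R = Rz(yaw) Ry(pitch) Rx(roll)).
In Python, from cell import state, grab_frame, calibration, hand_in, recognise, place_of, finger_overhang gives the robot as it stands.
- The arm moves only by the tool send_rows, never from a script. Its argument "deltas" is a list of rows, each a list of 7 numbers: the opening in per cent of the stroke, from 0 (shut) to 100 (fully open), then the shift along the tool's x, y, z in m, then the turn, a rotation vector about the tool's x, y, z in rad. A call has 1 to 20 rows; each row shifts and turns the commanded pose from where the row before left it, along the tool's axes as they then stand; what a row does not reach is not made up. A row lasts 1/10 s, in which the tool goes at most 50 mm and 8.59 degrees, less where a joint would pass 70% of its speed; a pose out of reach is approached as far as the arm can. A call with a gripper value outside its range is refused whole. The fingers move at their own pace and stop on an object; the grip force is fixed at half the most. Time passes only in rows, so rows that do not move let the fingers close. It gives the time, the measured TCP pose, the force, the opening and the grip force at its end, in the units of the state.
- state(): the state, without advancing time (a new reading comes with each control period).
- grab_frame(name): name is "scene" or "top" or "wrist"; returns (picture, depth): 480x640x3 uint8, blue, green, red; 480x640 float32, m along the optical axis (not along the pixel's ray), 0 where there is no reading.
- calibration(name): a dict with "camera_matrix" (3x3 intrinsics, pixels), "R" (3x3) and "t" (3): a world point X has camera coordinates R X + t. Camera axes: x right, y down, z forward; pixel columns grow to the right and rows downward; lengths in m; the calibration is good to about 2 mm. A picture is of the moment at which its call begins: read the wrist's pose just before it. calibration takes no time and is no camera call; for the wrist camera it gives the pose at the moment of the call.
- hand_in(): hands the job in; it is judged then, once.
Trained networks look in the newest picture that a camera, given by its name, has taken for a name from the list of things; names that differ only in an ending like _2 or _b are one class to them, and where a whole thing is asked for, a point or a joint stands for the part that bears it (a point fixed in the world has none). Each returns a list of dicts, best first, with "score" (0 to 1); they miss things now and then, are a little off and sometimes report something else, mostly with a low value. They report only what shows in the picture. A call takes as long as a camera call. They do not tell look-alikes from the thing itself.
- recognise(camera, target): "centre" ([column, row] in pixels, amid what is visible of it).
- place_of(camera, target): "centre" ([column, row] in pixels: a listed point, or the origin of a listed thing).
The state is a dict: "time": time; "q": joint angles; "qd": joint speeds; "joint_efforts": joint torques, N m; "eef_pos": TCP position; "tool_rot": TCP orientation; "contact_force": force on the tool from outside, world axes, zero at the start; "moment": the same for the moment, N m; "finger_gap": finger opening in m; "gripper_force": force on a finger pad.
Only numpy, scipy, OpenCV 4.12 (cv2) and the standard library are available. Lean on these libraries where they do the work, as an engineer would, in place of code of your own. Each camera call takes 0.05 s, during which the arm holds its last target. There are 200 camera calls.

## Working session

There is one attempt and no reset: what is moved stays moved. The work goes in short steps, Python scripts to look and compute and a tool call to move; the robot and the scene stay as the last step left them, time stands still between calls to the robot, and variables do not carry over. Pictures are saved under pics/ and viewed, at most 14 in all, crops included, and the job is handed in when it is done.

Besides the shell and the picture viewer there is one more tool, called after "Emit:" by a JSON object that holds its "op" and its "data". send_rows: Moves the arm, as the interface text tells. Its arguments: {"type":"object","properties":{"deltas":{"type":"array"}},"required":["deltas"]}

```bash
ls; mkdir -p pics; python3 - <<'E'
from cell import *
import cv2,numpy as np
s=state();print({k:np.round(v,3) for k,v in s.items()})
for n in("scene","top"):
    im,d=grab_frame(n);cv2.imwrite(f"pics/{n}0.png",im);np.save(f"pics/{n}0.npy",d)
    c=calibration(n);print(n,np.round(c["camera_matrix"],1).tolist(),np.round(c["R"],3).tolist(),np.round(c["t"],3).tolist())
    print((d==0).mean())
print(finger_overhang)
E
```

```text
pics
{'time': np.float64(0.0), 'q': array([ 1.207,  0.629,  0.038,  1.518, -0.027,  0.996, -0.02 ]), 'qd': array([ 0.001, -0.003, -0.001, -0.002, -0.   , -0.001, -0.   ]), 'joint_efforts': array([-1.0000e-03, -5.4971e+01,  1.1440e+00, -1.8662e+01, -5.2000e-02,
        2.4000e-02,  0.0000e+00]), 'eef_pos': array([ 0.191, -0.621,  0.219]), 'tool_rot': array([-3.14 ,  0.   ,  0.298]), 'contact_force': array([-0.339,  0.952,  0.163]), 'moment': array([-0.015, -0.001, -0.02 ]), 'gripper_force': np.float64(0.0), 'finger_gap': np.float64(0.094)}
scene [[580.3, 0.0, 326.8], [0.0, 580.3, 240.1], [0.0, 0.0, 1.0]] [[0.609, 0.793, 0.006], [0.542, -0.411, -0.733], [-0.579, 0.45, -0.68]] [-0.268, -0.305, 1.83]
0.008255208333333333
top [[458.4, 0.0, 321.9], [0.0, 458.4, 241.1], [0.0, 0.0, 1.0]] [[0.0, -1.0, -0.012], [-0.993, 0.001, -0.119], [0.119, 0.011, -0.993]] [-0.106, 0.574, 1.016]
0.0040462239583333335
0.014
```

View pics/scene0.png

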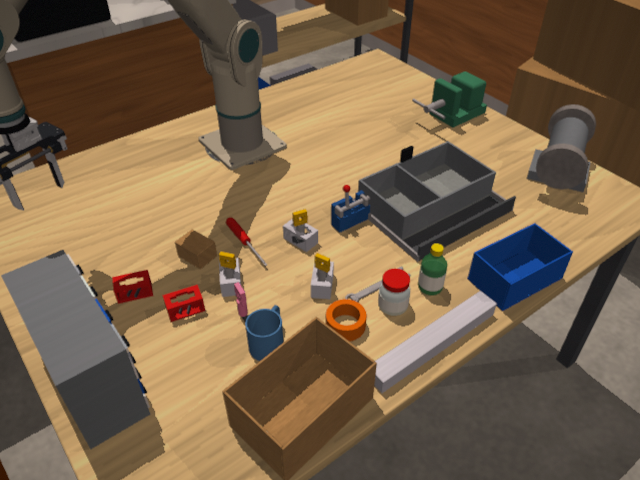

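View pics/top0.png

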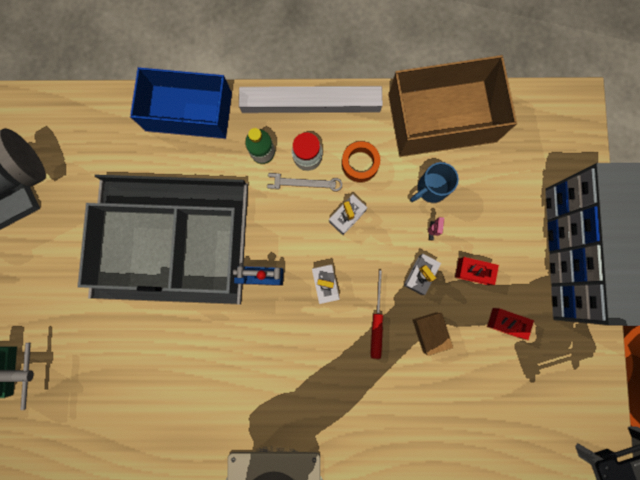

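The scene shows three rails, each with a yellow-eyed hook, at top-view pixels (348,213), (326,283) and (422,272). The tray is at (160,248), the bolt is at (262,275), and the look-alikes are red and pink. Next I'll measure positions with depth.

```bash
cat > h.py <<'E'
from cell import *
import cv2,numpy as np
def cloud(n,d,c=None):
    c=c or calibration(n);K=c["camera_matrix"];v,u=np.mgrid[0:480,0:640]
    P=np.stack([(u-K[0,2])/K[0,0]*d,(v-K[1,2])/K[1,1]*d,d],-1)
    return (P-np.array(c["t"]))@np.array(c["R"])
def look(n,tag=None):
    c=calibration(n);im,d=grab_frame(n)
    if tag: cv2.imwrite(f"pics/{tag}.png",im)
    return im,d,cloud(n,d,c)
def rect(pts):
    (c,(w,h),a)=cv2.minAreaRect((pts[:,:2]*1000).astype(np.float32))
    if w<h: w,h,a=h,w,a+90
    return np.round(c,1),round(w,1),round(h,1),round((a+90)%180-90,1)
def blobs(m,P,minn=25,name=""):
    n,l,st,ct=cv2.connectedComponentsWithStats(m.astype(np.uint8))
    for i in range(1,n):
        if st[i,4]>=minn:
            p=P[l==i];print(name,"px",ct[i].round(),"n",st[i,4],"rect(mm,deg)",*rect(p),"zmed",round(float(np.median(p[:,2])),4),"mean",(p.mean(0)*1000).round(1))
def eyes(im,P):
    hsv=cv2.cvtColor(im,cv2.COLOR_BGR2HSV)
    m=(hsv[...,0]>18)&(hsv[...,0]<34)&(hsv[...,1]>150)&(hsv[...,2]>60)&(P[...,2]>.085)&(P[...,2]<.125)
    blobs(m,P,12,"eye")
def rails(im,P):
    hsv=cv2.cvtColor(im,cv2.COLOR_BGR2HSV)
    m=(hsv[...,1]<70)&(P[...,2]>.036)&(P[...,2]<.05)
    blobs(m,P,60,"rail")
def pose():
    s=state();print("t %.2f"%s["time"],"tcp",np.round(s["eef_pos"],4),"rpy",np.round(s["tool_rot"],4),"q7",np.round(s["q"],2),"gap %.4f F %.1f"%(s["finger_gap"],s["gripper_force"]),np.round(s["contact_force"],1))
E
python3 - <<'E'
from h import *
im=cv2.imread("pics/top0.png");P=cloud("top",np.load("pics/top0.npy"))
eyes(im,P);rails(im,P)
m=(P[...,2]>.08)&(P[...,2]<.1)&(P[...,1]>.1)&(P[...,0]<.75);blobs(m,P,60,"wall")
m=(P[...,2]>.1)&(P[...,2]<.14)&(P[...,1]>.05)&(P[...,0]<.6);blobs(m,P,8,"tall")
m=(P[...,2]>.008)&(P[...,2]<.03)&(P[...,1]>.15)&(P[...,0]<.75);blobs(m,P,60,"floor")
for n in("bolt_knob","bolt_axis","tray_tab","hook_bin","rail_bin"):
    for cam in("top",):
        r=place_of(cam,n);K=calibration(cam)
        for e in r[:1]:
            u,v=map(int,np.round(e["centre"]));print(n,e,P[v,u])
E
```

```text
eye px [348. 210.] n 98 rect(mm,deg) [ 636.4 -164.1] 35.8 12.0 21.6 zmed 0.0968 mean [ 635.4 -164.1   96.3]
eye px [428. 273.] n 109 rect(mm,deg) [ 498.4 -332.8] 35.3 12.4 36.1 zmed 0.0964 mean [ 498.2 -332.2   95.9]
eye px [325. 283.] n 82 rect(mm,deg) [ 476.  -113.6] 32.5 11.3 77.7 zmed 0.0972 mean [ 476.1 -113.8   96.9]
rail px [309.  97.] n 2792 rect(mm,deg) [917.8 -77.5] 337.5 51.5 89.8 zmed 0.0394 mean [918.1 -76.3  39.5]
rail px [173. 179.] n 396 rect(mm,deg) [718.6 246.9] 342.2 7.8 87.9 zmed 0.0472 mean [717.  238.4  45.6]
rail px [553. 202.] n 130 rect(mm,deg) [ 663.6 -633.8] 78.5 8.0 0.1 zmed 0.0453 mean [ 662.5 -633.2   44.4]
rail px [347. 215.] n 444 rect(mm,deg) [ 636.7 -164.2] 80.8 46.3 -43.4 zmed 0.0431 mean [ 634.2 -164.    43.1]
rail px [ 94. 246.] n 241 rect(mm,deg) [561.  412.7] 174.6 7.2 -3.2 zmed 0.0427 mean [562.2 412.5  43. ]
rail px [180. 250.] n 152 rect(mm,deg) [553.6 216.5] 172.9 3.0 -2.5 zmed 0.0431 mean [553.1 216.6  43. ]
rail px [236. 240.] n 69 rect(mm,deg) [574.7  89.9] 129.6 2.1 -2.1 zmed 0.0436 mean [574.9  89.8  43.2]
rail px [558. 285.] n 262 rect
[... 1520 characters left out ...]
.9] 57.7 23.0 -90.0 zmed 0.009 mean [446.2 190.8   9.4]
floor px [  9. 357.] n 183 rect(mm,deg) [313.7 605.4] 56.7 26.6 25.6 zmed 0.0212 mean [312.3 604.6  20.6]
floor px [  7. 389.] n 117 rect(mm,deg) [240.5 605.1] 34.9 10.4 0.3 zmed 0.0197 mean [240.4 603.4  19.8]
bolt_knob {'centre': [149.8, 287.6], 'score': 0.59} [0.46562515 0.24739737 0.12969889]
bolt_axis {'centre': [324.5, 280.8], 'score': 0.62} [ 0.48105477 -0.11126478  0.0974176 ]
tray_tab {'centre': [149.0, 286.0], 'score': 0.95} [0.47224181 0.29377354 0.01623888]
hook_bin {'centre': [208.7, 252.4], 'score': 0.87} [0.55083992 0.15647629 0.01844838]
rail_bin {'centre': [142.2, 246.5], 'score': 0.7} [0.56513508 0.31398647 0.01733963]
```

Emit:
{"op": "send_rows", "data": {"deltas": [[50,0,0,0,0,0,-0.113],[50,0,0,0,0,0,-0.113],[50,0,0,0,0,0,-0.113],[50,0.032,-0.0038,0,0,0,0],[50,0.032,-0.0038,0,0,0,0],[50,0.032,-0.0038,0,0,0,0],[50,0.032,-0.0038,0,0,0,0],[50,0.032,-0.0038,0,0,0,0],[50,0.032,-0.0038,0,0,0,0],[50,0.032,-0.0038,0,0,0,0],[50,0.032,-0.0038,0,0,0,0],[50,0.032,-0.0038,0,0,0,0],[50,0.032,-0.0038,0,0,0,0],[50,0.032,-0.0038,0,0,0,0],[50,0.032,-0.0038,0,0,0,0],[50,0.032,-0.0038,0,0,0,0],[50,0,0,0,0,0,0],[50,0,0,0,0,0,0]]}}

```text
time: 2.15
eef_pos: [0.4962, -0.3338, 0.2194]
tool_rot: [-3.141, 0.0, 0.639]
contact_force: [0.7, -0.6, 0.3]
finger_gap: 0.0468
gripper_force: 0.0
```

```bash
cat >> h.py <<'E'
def go(x,y,z,deg):
    "turn about tool z first, then the shift in the turned tool frame"
    s=state();p=np.array(s["eef_pos"]);R=cv2.Rodrigues(np.zeros(3))[0]
    yaw=s["tool_rot"][2];a=np.radians(deg);dpsi=(a-yaw+np.pi)%(2*np.pi)-np.pi
    d=np.array([x,y,z])-p
    print("GO turn",round(-dpsi,4),"shift x %.4f y %.4f z %.4f"%(d[0]*np.cos(a)+d[1]*np.sin(a),d[0]*np.sin(a)-d[1]*np.cos(a),-d[2]))
E
python3 - <<'E'
from h import *
pose()
im,d,P=look("wrist","w1");eyes(im,P);rails(im,P)
E
```

```text
t 2.15 tcp [ 0.4962 -0.3338  0.2194] rpy [-3.1415e+00  3.0000e-04  6.3870e-01] q7 [ 0.59  0.55 -0.07  1.67  0.04  0.92 -0.43] gap 0.0468 F 0.0 [ 0.7 -0.6  0.3]
eye px [30. 68.] n 1566 rect(mm,deg) [ 477.1 -115.5] 36.4 12.4 77.8 zmed 0.0976 mean [ 478.2 -116.9   96.1]
eye px [326. 239.] n 789 rect(mm,deg) [ 499.  -335.2] 35.7 11.5 36.5 zmed 0.0983 mean [ 500.6 -334.4   97.9]
rail px [79. 75.] n 5045 rect(mm,deg) [ 476.5 -115. ] 80.4 47.9 12.2 zmed 0.0441 mean [ 480.3 -118.5   43.7]
rail px [325. 222.] n 3575 rect(mm,deg) [ 498.6 -335.5] 80.1 46.4 -28.0 zmed 0.0445 mean [ 500.6 -334.1   44.3]
rail px [603. 385.] n 676 rect(mm,deg) [ 530.4 -634.9] 46.9 7.7 -7.3 zmed 0.0432 mean [ 530.6 -635.3   43.2]
```

View pics/w1.png

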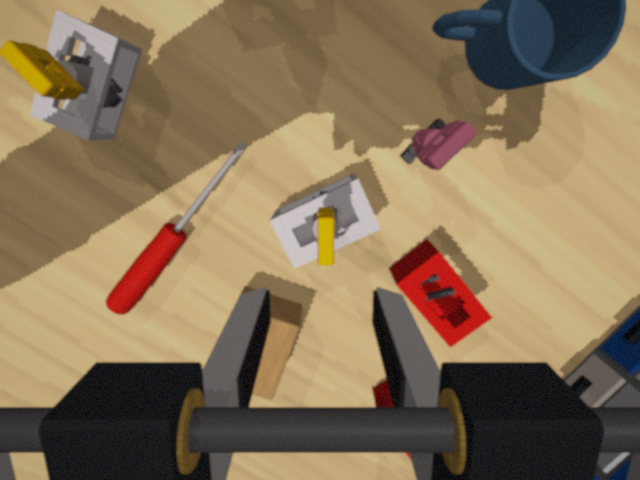

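Wrist view: the hook in rail B is at (326,239), between the fingers and aligned. The rail is at (325,222), with red and pink decoys to the right. Now I'll go down and grip.

Emit:
{"op": "send_rows", "data": {"deltas": [[50,0.0017,0.0019,0.028,0,0,0],[50,0,0,0.028,0,0,0],[50,0,0,0.028,0,0,0],[50,0,0,0.028,0,0,0],[50,0,0,0.028,0,0,0],[50,0,0,0,0,0,0],[0,0,0,0,0,0,0],[0,0,0,0,0,0,0],[0,0,0,0,0,0,0],[0,0,0,0,0,0,0],[0,0,0,0,0,0,0]]}}

```text
time: 3.3
eef_pos: [0.4989, -0.3353, 0.0804]
tool_rot: [3.14, -0.001, 0.637]
contact_force: [-0.1, -1.6, 3.3]
finger_gap: 0.0115
gripper_force: 30.0
```

Emit:
{"op": "send_rows", "data": {"deltas": [[0,0,0,-0.006,0,0,0],[0,0,0,-0.0065,0,0,0],[0,0,0,0,0,0,0],[0,0,0,0,0,0,0.113],[0,0,0,0,0,0,0.113],[0,0,0,0,0,0,0.113],[0,0,0,0,0,0,0.113],[0,0,0,0,0,0,0.113],[0,0,0,0,0,0,0.113],[0,0,0,0,0,0,0.113],[0,0,0,0,0,0,0.113],[0,0,0,0,0,0,0.113],[0,0,0,0,0,0,0.113],[0,0,0,0,0,0,0],[0,0,0,0,0,0,0]]}}

```text
time: 4.8
eef_pos: [0.4984, -0.3346, 0.0919]
tool_rot: [-3.142, 0.0, -0.49]
contact_force: [-0.8, -0.3, -2.9]
finger_gap: 0.0119
gripper_force: 30.0
```

```bash
python3 - <<'E'
from h import *
pose()
for n in("top","wrist"):
    im,d,P=look(n,n+"2");eyes(im,P);rails(im,P)
E
```

```text
t 4.80 tcp [ 0.4984 -0.3346  0.0919] rpy [-3.1416e+00  3.0000e-04 -4.9020e-01] q7 [ 0.38  0.73  0.26  1.78 -0.28  0.67 -1.26] gap 0.0119 F 30.0 [-0.8 -0.3 -2.9]
eye px [258. 137.] n 24 rect(mm,deg) [798.2  31.7] 39.7 14.7 -13.7 zmed 0.1189 mean [792.6  31.6 113. ]
eye px [348. 210.] n 94 rect(mm,deg) [ 635.9 -164.2] 35.3 12.0 21.4 zmed 0.0971 mean [ 635.4 -164.    96.5]
eye px [325. 283.] n 76 rect(mm,deg) [ 476.4 -113.6] 32.5 10.7 77.2 zmed 0.0974 mean [ 476.5 -113.6   97.4]
rail px [310.  97.] n 2767 rect(mm,deg) [918.  -77.2] 337.9 51.4 89.8 zmed 0.0393 mean [918.1 -76.6  39.4]
rail px [170. 179.] n 388 rect(mm,deg) [718.5 243.5] 336.0 8.0 87.8 zmed 0.0473 mean [717.3 244.9  45.4]
rail px [553. 202.] n 134 rect(mm,deg) [ 663.9 -634.5] 78.4 8.2 -0.9 zmed 0.0454 mean [ 662.4 -633.3   44.2]
rail px [347. 215.] n 444 rect(mm,deg) [ 636.6 -164. ] 80.1 46.2 -43.2 zmed 0.0432 mean [ 634.  -164.1   43. ]
rail px [ 94. 247.] n 247 rect(mm,deg) [560.6 412.6] 173.6 9.8 -4.2 zmed 0.0429 mean [559.4 412.6  42.7]
rail px [180. 250.] n 154 rect(mm,deg) [553.6 216.3] 173.0 3.8 -2.4 zmed 0.043 mea
[... 202 characters left out ...]
zmed 0.0434 mean [ 476.  -112.9   43.4]
rail px [417. 285.] n 217 rect(mm,deg) [ 476.1 -321. ] 46.4 30.1 61.8 zmed 0.0429 mean [ 474.2 -318.5   42.9]
eye px [321. 328.] n 3159 rect(mm,deg) [ 498.2 -334.2] 36.1 12.8 -27.8 zmed 0.1096 mean [ 501.9 -335.8  107.4]
rail px [323. 239.] n 5272 rect(mm,deg) [ 510.3 -341.4] 54.8 46.3 -28.2 zmed 0.0444 mean [ 518.1 -345.8   44.2]
rail px [321. 265.] n 262 rect(mm,deg) [ 503.5 -336.3] 21.6 10.6 63.6 zmed 0.0423 mean [ 505.5 -337.6   42.4]
rail px [  7. 402.] n 131 rect(mm,deg) [ 515.7 -129.6] 9.5 3.7 2.2 zmed 0.0387 mean [ 516.8 -129.6   39. ]
rail px [ 60. 465.] n 1564 rect(mm,deg) [ 466.1 -129.8] 48.7 28.5 63.5 zmed 0.0439 mean [ 466.6 -133.9   43.4]
```

Emit:
{"op": "send_rows", "data": {"deltas": [[0,0,0,-0.008,0,0,0],[0,0,0,-0.008,0,0,0],[0,0,0,-0.008,0,0,0],[0,0,0,-0.008,0,0,0],[0,0,0,-0.008,0,0,0],[0,0,0,-0.03,0,0,0],[0,0,0,-0.03,0,0,0],[0,0,0,-0.03,0,0,0],[0,0,0,0,0,0,0]]}}

```text
time: 5.8
eef_pos: [0.5005, -0.3368, 0.2266]
tool_rot: [3.141, -0.009, -0.493]
contact_force: [0.9, -0.6, -2.6]
finger_gap: 0.0117
gripper_force: 30.0
```

```bash
python3 - <<'E'
from h import *
pose()
im,d,P=look("top","top3");eyes(im,P);rails(im,P)
im,d,P=look("wrist","w3");
go(.495,.159,.222,-2.3)
E
```

```text
t 5.80 tcp [ 0.5005 -0.3368  0.2266] rpy [ 3.1409 -0.0088 -0.4933] q7 [ 0.34  0.57  0.33  1.66 -0.22  0.94 -1.32] gap 0.0117 F 30.0 [ 0.9 -0.6 -2.6]
eye px [257. 140.] n 12 rect(mm,deg) [783.3  33.4] 16.5 3.3 -61.2 zmed 0.1218 mean [783.4  32.8 120.9]
eye px [348. 209.] n 98 rect(mm,deg) [ 636.4 -164.2] 36.2 12.2 20.6 zmed 0.0969 mean [ 635.7 -163.8   96.5]
eye px [325. 283.] n 76 rect(mm,deg) [ 476.4 -113.9] 33.0 10.3 78.2 zmed 0.097 mean [ 476.6 -113.8   96.8]
rail px [309.  97.] n 2761 rect(mm,deg) [917.5 -77.4] 337.3 51.9 89.7 zmed 0.0394 mean [918.1 -76.4  39.5]
rail px [154. 179.] n 332 rect(mm,deg) [719.9 280.9] 259.6 7.6 87.6 zmed 0.0476 mean [718.8 282.8  45.8]
rail px [228. 181.] n 97 rect(mm,deg) [713.  112.7] 73.2 7.2 88.4 zmed 0.0468 mean [712.2 110.5  45. ]
rail px [553. 203.] n 128 rect(mm,deg) [ 661.2 -634.3] 82.7 8.1 0.3 zmed 0.045 mean [ 660.5 -633.3   44.1]
rail px [347. 215.] n 441 rect(mm,deg) [ 636.3 -164.1] 80.5 45.6 -42.5 zmed 0.0431 mean [ 633.8 -163.8   43. ]
rail px [ 94. 247.] n 239 rect(mm,deg) [561.1 412.3] 174.5 15.1 -6.8 zmed 0.043 mean [561.1 412.3  43. ]
rail px [187. 242.] n 207 rect(mm,deg) [577.4 200. ] 204.4 92.4 -34.4 zmed 0.043 mean [572.9 201.8  43. ]
rail px [236. 241.] n 79 rect(mm,deg) [574.7  89.7] 129.6 1.9 -2.4 zmed 0.0442 mean [574.4  89.8  43.3]
rail px [325. 284.] n 457 rect(mm,deg) [ 476.2 -112.8] 80.0 45.1 12.3 zmed 0.0431 mean [ 475.9 -112.8   43.1]
rail px [418. 281.] n 309 rect(mm,deg) [ 488.4 -327.7] 58.0 46.3 -28.2 zmed 0.0429 mean [ 482.6 -320.9   42.8]
GO turn -0.4529 shift x -0.0232 y -0.4932 z 0.0004
```

View pics/w3.png

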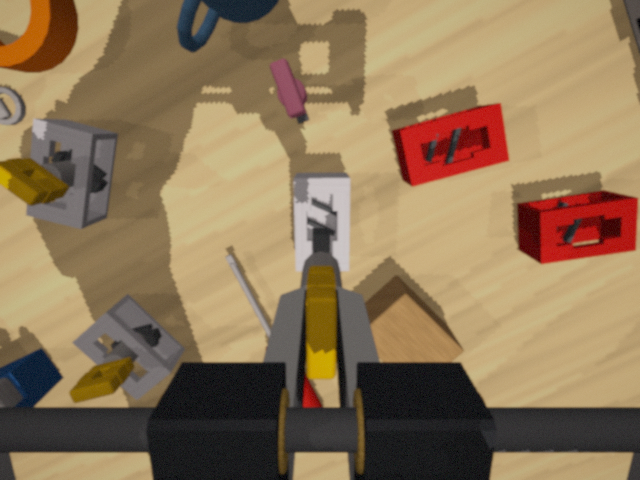

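The hook is out and held, with its eye between the fingers at (320,320). The rail stayed put at (323,225). Next I'll carry the hook to the narrow bin.

Emit:
{"op": "send_rows", "data": {"deltas": [[0,0,0,0,0,0,-0.113],[0,0,0,0,0,0,-0.113],[0,0,0,0,0,0,-0.113],[0,0,0,0,0,0,-0.113],[0,-0.0015,-0.033,0,0,0,0],[0,-0.0015,-0.033,0,0,0,0],[0,-0.0015,-0.033,0,0,0,0],[0,-0.0015,-0.033,0,0,0,0],[0,-0.0015,-0.033,0,0,0,0],[0,-0.0015,-0.033,0,0,0,0],[0,-0.0015,-0.033,0,0,0,0],[0,-0.0015,-0.033,0,0,0,0],[0,-0.0015,-0.033,0,0,0,0],[0,-0.0015,-0.033,0,0,0,0],[0,-0.0015,-0.033,0,0,0,0],[0,-0.0015,-0.033,0,0,0,0],[0,-0.0015,-0.033,0,0,0,0],[0,-0.0015,-0.033,0,0,0,0],[0,-0.0015,-0.033,0,0,0,0],[0,0,0,0,0,0,0]]}}

```text
time: 7.9
eef_pos: [0.4945, 0.1665, 0.2203]
tool_rot: [-3.139, 0.003, -0.033]
contact_force: [-0.2, 0.3, -2.5]
finger_gap: 0.0118
gripper_force: 30.0
```

```bash
python3 - <<'E'
from h import *
pose();go(.495,.159,.0955,-2.3)
im,d,P=look("wrist","w4")
m=(P[...,2]>.082)&(P[...,2]<.096);blobs(m,P,300,"wall")
E
```

```text
t 7.90 tcp [0.4945 0.1665 0.2203] rpy [-3.1394e+00  3.1000e-03 -3.3000e-02] q7 [-0.49  0.45  0.16  1.87 -0.1   0.83 -1.88] gap 0.0118 F 30.0 [-0.2  0.3 -2.5]
GO turn 0.0071 shift x 0.0008 y 0.0075 z 0.1248
wall px [259. 127.] n 15694 rect(mm,deg) [555.2 248.5] 320.6 186.8 87.7 zmed 0.0902 mean [569.  206.9  89.5]
```

Emit:
{"op": "send_rows", "data": {"deltas": [[0,0.0004,0.004,0.03,0,0,0],[0,0.0004,0.0035,0.03,0,0,0],[0,0,0,0.03,0,0,0],[0,0,0,0.025,0,0,0],[0,0,0,0.009,0,0,0],[0,0,0,0,0,0,0],[0,0,0,0,0,0,0]]}}

```text
time: 8.65
eef_pos: [0.4973, 0.1527, 0.0985]
tool_rot: [3.142, -0.001, -0.042]
contact_force: [-0.5, 0.4, -1.7]
finger_gap: 0.0118
gripper_force: 30.0
```

Emit:
{"op": "send_rows", "data": {"deltas": [[0,0,0,0.003,0,0,0],[0,0,0,0,0,0,0],[20,0,0,0,0,0,0],[30,0,0,0,0,0,0],[45,0,0,0,0,0,0],[45,0,0,0,0,0,0],[45,0,0,-0.015,0,0,0],[45,0,0,-0.03,0,0,0],[45,0,0,-0.03,0,0,0],[45,0,0,-0.03,0,0,0],[45,0,0,-0.025,0,0,0]]}}

```text
time: 9.75
eef_pos: [0.497, 0.1532, 0.2267]
tool_rot: [-3.141, -0.001, -0.041]
contact_force: [-0.1, 0.8, 0.2]
finger_gap: 0.0423
gripper_force: 0.0
```

```bash
python3 - <<'E'
from h import *
pose();go(.4763,-.1140,.222,77.5)
im,d,P=look("wrist","w5");eyes(im,P)
E
```

```text
t 9.75 tcp [0.497  0.1532 0.2267] rpy [-3.1411e+00 -1.2000e-03 -4.1300e-02] q7 [-0.48  0.44  0.17  1.87 -0.1   0.84 -1.86] gap 0.0423 F 0.0 [-0.1  0.8  0.2]
GO turn -1.3939 shift x -0.2653 y 0.0376 z 0.0047
eye px [321. 240.] n 907 rect(mm,deg) [497.9 153.9] 36.1 11.6 -3.5 zmed 0.1101 mean [500.2 153.6 108.6]
```

View pics/w5.png

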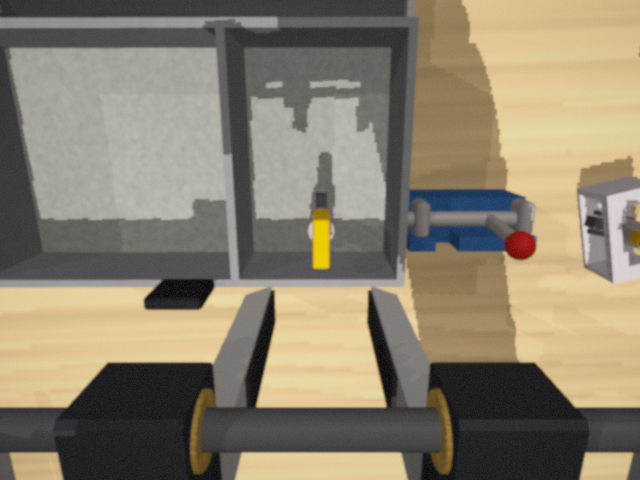

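The hook stands in the narrow bin at (321,240), and the bolt's knob shows at (520,245). Next is hook C.

Emit:
{"op": "send_rows", "data": {"deltas": [[45,0,0,0,0,0,-0.1394],[45,0,0,0,0,0,-0.1394],[45,0,0,0,0,0,-0.1394],[45,0,0,0,0,0,-0.1394],[45,0,0,0,0,0,-0.1394],[45,0,0,0,0,0,-0.1394],[45,0,0,0,0,0,-0.1394],[45,0,0,0,0,0,-0.1394],[45,0,0,0,0,0,-0.1394],[45,0,0,0,0,0,-0.1394],[45,-0.0295,0.0042,0,0,0,0],[45,-0.0295,0.0042,0,0,0,0],[45,-0.0295,0.0042,0,0,0,0],[45,-0.0295,0.0042,0,0,0,0],[45,-0.0295,0.0042,0,0,0,0],[45,-0.0295,0.0042,0,0,0,0],[45,-0.0295,0.0042,0,0,0,0],[45,-0.0295,0.0042,0,0,0,0],[45,-0.0295,0.0042,0,0,0,0],[45,0,0,0,0,0,0]]}}

```text
time: 11.8
eef_pos: [0.4754, -0.119, 0.2248]
tool_rot: [3.142, 0.002, 1.346]
contact_force: [-0.4, -0.1, -1.0]
finger_gap: 0.042
gripper_force: 0.0
```

```bash
python3 - <<'E'
from h import *
pose();go(.4766,-.1146,.079,77.5)
im,d,P=look("wrist","w6");eyes(im,P);rails(im,P)
E
```

```text
t 11.80 tcp [ 0.4754 -0.119   0.2248] rpy [3.1415e+00 2.4000e-03 1.3457e+00] q7 [ 0.31  0.4  -0.17  1.94  0.09  0.81 -0.14] gap 0.0420 F 0.0 [-0.4 -0.1 -1. ]
GO turn -0.0069 shift x 0.0045 y 0.0002 z 0.1458
eye px [321. 232.] n 783 rect(mm,deg) [ 477.2 -114.2] 35.0 11.0 77.0 zmed 0.0983 mean [ 477.3 -112.8   97.9]
eye px [548. 251.] n 1111 rect(mm,deg) [ 636.3 -165.8] 35.7 12.1 21.5 zmed 0.098 mean [ 635.3 -164.3   96. ]
rail px [321. 216.] n 3471 rect(mm,deg) [ 476.5 -115. ] 80.1 46.5 12.3 zmed 0.0446 mean [ 477.2 -112.6   44.3]
rail px [503. 225.] n 2425 rect(mm,deg) [ 637.1 -166.7] 81.5 46.0 -43.1 zmed 0.0447 mean [ 624.4 -154.6   44.3]
rail px [510. 230.] n 198 rect(mm,deg) [ 632.5 -162.6] 21.4 10.7 48.6 zmed 0.0429 mean [ 630.8 -160.9   43. ]
rail px [370. 403.] n 210 rect(mm,deg) [ 482.9 -302.1] 26.8 10.4 -5.6 zmed 0.0426 mean [ 481.8 -302.2   41.9]
```

Emit:
{"op": "send_rows", "data": {"deltas": [[45,0,0,0.03,0,0,0],[45,0,0,0.03,0,0,0],[45,0,0,0.03,0,0,0],[45,0,0,0.03,0,0,0],[45,0,0,0.023,0,0,0],[45,0,0,0,0,0,0],[45,0,0,0,0,0,0],[45,0,0,0,0,0,0]]}}

```text
time: 12.65
eef_pos: [0.4773, -0.1138, 0.0832]
tool_rot: [3.139, -0.0, 1.353]
contact_force: [-0.4, 0.5, -0.1]
finger_gap: 0.0424
gripper_force: 0.0
```

Emit:
{"op": "send_rows", "data": {"deltas": [[45,-0.0009,0,0.003,0,0,0],[0,0,0,0,0,0,0],[0,0,0,0,0,0,0],[0,0,0,0,0,0,0],[0,0,0,0,0,0,0],[0,0,0,-0.006,0,0,0],[0,0,0,-0.0065,0,0,0],[0,0,0,0,0,0,0],[0,0,0,0,0,0,0.113],[0,0,0,0,0,0,0.113],[0,0,0,0,0,0,0.113],[0,0,0,0,0,0,0.113],[0,0,0,0,0,0,0.113],[0,0,0,0,0,0,0.113],[0,0,0,0,0,0,0.113],[0,0,0,0,0,0,0.113],[0,0,0,0,0,0,0.113],[0,0,0,0,0,0,0.113],[0,0,0,0,0,0,0],[0,0,0,0,0,0,0]]}}

```text
time: 14.65
eef_pos: [0.476, -0.115, 0.0915]
tool_rot: [-3.142, 0.0, 0.226]
contact_force: [-0.1, 0.9, -2.3]
finger_gap: 0.0118
gripper_force: 30.0
```

```bash
python3 - <<'E'
from h import *
pose()
im,d,P=look("wrist","w7");eyes(im,P);rails(im,P)
E
```

```text
t 14.65 tcp [ 0.476  -0.115   0.0915] rpy [-3.1416e+00  1.0000e-04  2.2570e-01] q7 [ 0.06  0.62  0.18  2.08 -0.23  0.47 -0.93] gap 0.0118 F 30.0 [-0.1  0.9 -2.3]
eye px [321. 327.] n 3213 rect(mm,deg) [ 476.7 -114.6] 36.1 12.9 13.3 zmed 0.1101 mean [ 480.6 -113.4  107.8]
rail px [477.  29.] n 4649 rect(mm,deg) [ 610.  -163.3] 66.4 31.4 -78.5 zmed 0.0445 mean [ 611.3 -156.8   44.2]
rail px [506.   1.] n 84 rect(mm,deg) [ 627.2 -168.6] 11.9 2.0 -76.4 zmed 0.0391 mean [ 626.7 -167.5   39.2]
rail px [322. 239.] n 5233 rect(mm,deg) [ 490.9 -111.5] 51.5 46.2 11.8 zmed 0.0444 mean [ 498.4 -109.9   44.2]
rail px [320. 264.] n 271 rect(mm,deg) [ 481.8 -112.9] 21.6 10.6 -76.2 zmed 0.0424 mean [ 484.4 -112.3   42.4]
rail px [634. 345.] n 216 rect(mm,deg) [ 473.6 -301. ] 17.5 8.7 25.3 zmed 0.0401 mean [ 476.5 -298.5   40.4]
```

Emit:
{"op": "send_rows", "data": {"deltas": [[0,0,0,-0.008,0,0,0],[0,0,0,-0.008,0,0,0],[0,0,0,-0.008,0,0,0],[0,0,0,-0.008,0,0,0],[0,0,0,-0.008,0,0,0],[0,0,0,-0.03,0,0,0],[0,0,0,-0.03,0,0,0],[0,0,0,-0.03,0,0,0],[0,0,0,0,0,0,0.133],[0,0,0,0,0,0,0.133],[0,0.0071,-0.0305,0,0,0,0],[0,0.0071,-0.0305,0,0,0,0],[0,0.0071,-0.0305,0,0,0,0],[0,0.0071,-0.0305,0,0,0,0],[0,0.0071,-0.0305,0,0,0,0],[0,0.0071,-0.0305,0,0,0,0],[0,0.0071,-0.0305,0,0,0,0],[0,0.0071,-0.0305,0,0,0,0],[0,0.0071,-0.0305,0,0,0,0],[0,0,0,0,0,0,0]]}}

```text
time: 16.7
eef_pos: [0.552, 0.1625, 0.2215]
tool_rot: [-3.138, -0.0, -0.036]
contact_force: [-0.5, 0.6, -2.2]
finger_gap: 0.0116
gripper_force: 30.0
```

Emit:
{"op": "send_rows", "data": {"deltas": [[0,0,0,0,0,0,0],[0,0,0,0,0,0,0]]}}

```text
time: 16.9
eef_pos: [0.5514, 0.1548, 0.2217]
tool_rot: [3.141, 0.0, -0.045]
contact_force: [0.8, 0.3, -2.1]
finger_gap: 0.0119
gripper_force: 30.0
```

```bash
python3 - <<'E'
from h import *
pose();go(.551,.157,.0965,-2.3)
im,d,P=look("wrist","w8");eyes(im,P)
im,d,P=look("top","t8");eyes(im,P);rails(im,P)
E
```

```text
t 16.90 tcp [0.5514 0.1548 0.2217] rpy [ 3.1405e+00  3.0000e-04 -4.4800e-02] q7 [-0.53  0.53  0.32  1.74 -0.21  0.9  -1.74] gap 0.0119 F 30.0 [ 0.8  0.3 -2.1]
GO turn -0.0046 shift x -0.0005 y -0.0022 z 0.1252
eye px [259. 137.] n 21 rect(mm,deg) [797.6  31.3] 37.3 13.1 -12.3 zmed 0.1191 mean [791.9  30.9 114.4]
eye px [348. 210.] n 98 rect(mm,deg) [ 636.  -164.1] 35.3 12.0 21.8 zmed 0.097 mean [ 635.2 -164.1   96.7]
eye px [199. 274.] n 126 rect(mm,deg) [496.6 155.1] 36.0 11.8 -2.6 zmed 0.1088 mean [495.7 153.7 106.5]
rail px [309.  97.] n 2776 rect(mm,deg) [918.1 -77.3] 337.6 51.0 89.9 zmed 0.0394 mean [918.  -76.1  39.5]
rail px [185. 180.] n 331 rect(mm,deg) [717.  212.1] 271.9 7.7 87.7 zmed 0.0472 mean [715.9 209.9  45.5]
rail px [553. 203.] n 131 rect(mm,deg) [ 663.  -632.9] 77.8 9.6 0.4 zmed 0.0438 mean [ 660.7 -633.    43.5]
rail px [347. 215.] n 444 rect(mm,deg) [ 636.5 -164. ] 80.5 46.3 -43.0 zmed 0.0433 mean [ 634.1 -163.9   43.1]
rail px [558. 285.] n 258 rect(mm,deg) [ 475.5 -633.8] 153.2 9.9 0.8 zmed 0.0441 mean [ 474.6 -633.3   43.6]
rail px [423. 274.] n 541 rect(mm,deg) [ 498.4 -333. ] 80.4 47.0 -27.5 zmed 0.0428 mean [ 498.  -332.6   42.8]
rail px [178. 272.] n 65 rect(mm,deg) [503.5 218.3] 72.7 3.5 -2.6 zmed 0.0421 mean [502.8 218.6  42.4]
rail px [325. 284.] n 487 rect(mm,deg) [ 476.3 -112.8] 79.6 45.3 12.3 zmed 0.0432 mean [ 476.1 -112.9   43.2]
```

Emit:
{"op": "send_rows", "data": {"deltas": [[0,0,-0.002,0.03,0,0,0],[0,0,0,0.03,0,0,0],[0,0,0,0.03,0,0,0],[0,0,0,0.025,0,0,0],[0,0,0,0.01,0,0,0],[0,0,0,0.002,0,0,0],[0,0,0,0,0,0,0],[0,0,0,0,0,0,0],[20,0,0,0,0,0,0],[30,0,0,0,0,0,0],[45,0,0,0,0,0,0],[45,0,0,0,0,0,0],[45,0,0,-0.015,0,0,0],[45,0,0,-0.03,0,0,0],[45,0,0,-0.03,0,0,0],[45,0,0,-0.03,0,0,0],[45,0,0,-0.022,0,0,0],[45,0,0,0,0,0,0],[45,0,0,0,0,0,0]]}}

```text
time: 18.9
eef_pos: [0.5517, 0.1584, 0.2214]
tool_rot: [-3.141, -0.0, -0.043]
contact_force: [-0.2, -0.5, -0.3]
finger_gap: 0.0423
gripper_force: 0.0
```

```bash
python3 - <<'E'
from h import *
pose();go(.6361,-.1651,.222,21.5)
im,d,P=look("wrist","w9");eyes(im,P)
E
```

```text
t 18.90 tcp [0.5517 0.1584 0.2214] rpy [-3.1413e+00 -2.0000e-04 -4.3100e-02] q7 [-0.54  0.53  0.33  1.74 -0.21  0.9  -1.74] gap 0.0423 F 0.0 [-0.2 -0.5 -0.3]
GO turn -0.4183 shift x -0.0400 y 0.3320 z -0.0006
eye px [320. 240.] n 917 rect(mm,deg) [553.6 159.5] 36.1 11.4 -2.7 zmed 0.1101 mean [556.2 159.  108.5]
eye px [331. 313.] n 909 rect(mm,deg) [498.3 153.8] 35.9 11.7 -2.2 zmed 0.11 mean [501.5 153.6 107.6]
```

Emit:
{"op": "send_rows", "data": {"deltas": [[45,0,0,0,0,0,-0.1046],[45,0,0,0,0,0,-0.1046],[45,0,0,0,0,0,-0.1046],[45,0,0,0,0,0,-0.1046],[45,-0.0036,0.0302,0,0,0,0],[45,-0.0036,0.0302,0,0,0,0],[45,-0.0036,0.0302,0,0,0,0],[45,-0.0036,0.0302,0,0,0,0],[45,-0.0036,0.0302,0,0,0,0],[45,-0.0036,0.0302,0,0,0,0],[45,-0.0036,0.0302,0,0,0,0],[45,-0.0036,0.0302,0,0,0,0],[45,-0.0036,0.0302,0,0,0,0],[45,-0.0036,0.0302,0,0,0,0],[45,-0.0036,0.0302,0,0,0,0],[45,0,0,0,0,0,0],[45,0,0,0,0,0,0],[45,0,0,0,0,0,0]]}}

```text
time: 20.75
eef_pos: [0.6362, -0.1633, 0.2203]
tool_rot: [-3.139, 0.001, 0.377]
contact_force: [-0.1, 1.1, 0.7]
finger_gap: 0.0424
gripper_force: 0.0
```

```bash
python3 - <<'E'
from h import *
im,d,P=look("wrist","w10");eyes(im,P);rails(im,P)
pose();go(.6361,-.1651,.079,21.5)
E
```

```text
eye px [327. 240.] n 772 rect(mm,deg) [ 637.9 -166.5] 35.3 11.6 22.9 zmed 0.0983 mean [ 639.4 -165.9   97.9]
rail px [293.  37.] n 349 rect(mm,deg) [763.6 -86.7] 64.9 22.5 -52.7 zmed 0.0455 mean [760.5 -91.   44.1]
rail px [54. 12.] n 146 rect(mm,deg) [713.2  78.1] 11.3 5.6 85.5 zmed 0.047 mean [713.   75.2  45.3]
rail px [ 12. 152.] n 1392 rect(mm,deg) [588.   87.1] 115.6 24.5 9.8 zmed 0.0423 mean [600.   87.3  42.6]
rail px [326. 223.] n 3559 rect(mm,deg) [ 637.1 -166.3] 80.2 46.6 -43.2 zmed 0.0444 mean [ 639.4 -165.5   44.2]
rail px [202. 335.] n 1130 rect(mm,deg) [ 494.8 -106.3] 43.0 38.0 11.9 zmed 0.0441 mean [ 501.9 -100.4   43.5]
t 20.80 tcp [ 0.6364 -0.1632  0.2207] rpy [-3.1396e+00  7.0000e-04  3.7730e-01] q7 [ 0.09  0.65  0.2   1.5  -0.15  1.02 -0.86] gap 0.0422 F 0.0 [ 0.6  1.  -0.2]
GO turn 0.0021 shift x -0.0010 y 0.0017 z 0.1417
```

Emit:
{"op": "send_rows", "data": {"deltas": [[45,-0.0005,0.002,0.03,0,0,0],[45,0,0,0.03,0,0,0],[45,0,0,0.03,0,0,0],[45,0,0,0.03,0,0,0],[45,0,0,0.021,0,0,0],[45,0,0,0,0,0,0],[45,0,0,0,0,0,0],[0,0,0,0,0,0,0],[0,0,0,0,0,0,0],[0,0,0,0,0,0,0],[0,0,0,0,0,0,0]]}}

```text
time: 21.9
eef_pos: [0.6373, -0.1674, 0.0812]
tool_rot: [3.141, -0.001, 0.375]
contact_force: [0.0, 0.4, 0.1]
finger_gap: 0.0139
gripper_force: 0.0
```

Emit:
{"op": "send_rows", "data": {"deltas": [[0,0,0,-0.006,0,0,0],[0,0,0,-0.0065,0,0,0],[0,0,0,0,0,0,0],[0,0,0,0,0,0,0.113],[0,0,0,0,0,0,0.113],[0,0,0,0,0,0,0.113],[0,0,0,0,0,0,0.113],[0,0,0,0,0,0,0.113],[0,0,0,0,0,0,0.113],[0,0,0,0,0,0,0.113],[0,0,0,0,0,0,0.113],[0,0,0,0,0,0,0.113],[0,0,0,0,0,0,0.113],[0,0,0,0,0,0,0],[0,0,0,0,0,0,0]]}}

```text
time: 23.4
eef_pos: [0.637, -0.167, 0.0929]
tool_rot: [3.141, 0.0, -0.752]
contact_force: [-0.2, 0.5, -2.0]
finger_gap: 0.0116
gripper_force: 30.0
```

```bash
python3 - <<'E'
from h import *
im,d,P=look("wrist","w11");eyes(im,P);rails(im,P)
pose()
E
```

```text
eye px [321. 325.] n 3101 rect(mm,deg) [ 637.8 -166.7] 36.1 13.3 -45.3 zmed 0.1094 mean [ 640.5 -169.6  107.2]
rail px [ 46. 189.] n 2201 rect(mm,deg) [769.  -90.2] 67.5 26.1 -38.0 zmed 0.0438 mean [768.1 -97.4  43.4]
rail px [320. 239.] n 5192 rect(mm,deg) [ 648.5 -176.8] 50.2 46.2 -43.2 zmed 0.0444 mean [ 653.5 -181.5   44.2]
rail px [320. 263.] n 242 rect(mm,deg) [ 641.7 -170.8] 21.6 10.5 45.5 zmed 0.0421 mean [ 643.8 -172.1   42.2]
t 23.45 tcp [ 0.637  -0.1671  0.0929] rpy [-3.1415e+00  2.0000e-04 -7.5230e-01] q7 [-0.06  0.84  0.48  1.61 -0.49  0.82 -1.69] gap 0.0118 F 30.0 [ 0.3  0.5 -2. ]
```

Emit:
{"op": "send_rows", "data": {"deltas": [[0,0,0,-0.008,0,0,0],[0,0,0,-0.008,0,0,0],[0,0,0,-0.008,0,0,0],[0,0,0,-0.008,0,0,0],[0,0,0,-0.008,0,0,0],[0,0,0,-0.03,0,0,0],[0,0,0,-0.03,0,0,0],[0,0,0,-0.03,0,0,0],[0,0,0,0,0,0,-0.1187],[0,0,0,0,0,0,-0.1187],[0,0,0,0,0,0,-0.1187],[0,0,0,0,0,0,-0.1187],[0,0,0,0,0,0,-0.1187],[0,0,0,0,0,0,-0.1187]]}}

```text
time: 24.85
eef_pos: [0.6368, -0.1675, 0.2235]
tool_rot: [3.141, -0.0, -0.038]
contact_force: [0.1, -0.4, -3.0]
finger_gap: 0.0114
gripper_force: 30.0
```

Emit:
{"op": "send_rows", "data": {"deltas": [[0,-0.0041,-0.0291,0,0,0,0],[0,-0.0041,-0.0291,0,0,0,0],[0,-0.0041,-0.0291,0,0,0,0],[0,-0.0041,-0.0291,0,0,0,0],[0,-0.0041,-0.0291,0,0,0,0],[0,-0.0041,-0.0291,0,0,0,0],[0,-0.0041,-0.0291,0,0,0,0],[0,-0.0041,-0.0291,0,0,0,0],[0,-0.0041,-0.0291,0,0,0,0],[0,-0.0041,-0.0291,0,0,0,0],[0,-0.0041,-0.0291,0,0,0,0],[0,0,0,0,0,0,0],[0,0,0,0,0,0,0],[0,0,0,0,0,0,0]]}}

```text
time: 26.25
eef_pos: [0.6058, 0.1525, 0.2234]
tool_rot: [3.14, -0.001, -0.045]
contact_force: [0.0, -1.4, -2.9]
finger_gap: 0.0115
gripper_force: 30.0
```

```bash
python3 - <<'E'
from h import *
im,d,P=look("wrist","w12");eyes(im,P)
im,d,P=look("top","t12");eyes(im,P);rails(im,P)
pose();go(.605,.155,.0975,-2.3)
E
```

```text
eye px [326. 390.] n 422 rect(mm,deg) [484.7 154.5] 39.8 11.8 -1.1 zmed 0.1101 mean [492.4 154.2 110. ]
eye px [259. 137.] n 19 rect(mm,deg) [799.  31.] 39.0 13.9 -11.2 zmed 0.1186 mean [794.2  31.4 111.4]
eye px [197. 247.] n 123 rect(mm,deg) [552.4 160.7] 35.5 11.2 -1.1 zmed 0.108 mean [552.5 159.1 105. ]
eye px [199. 274.] n 126 rect(mm,deg) [496.5 155. ] 35.9 12.4 -3.5 zmed 0.1084 mean [495.8 153.7 106.1]
rail px [310.  97.] n 2748 rect(mm,deg) [917.8 -77.3] 337.9 51.2 89.8 zmed 0.0394 mean [918.2 -76.6  39.5]
rail px [186. 180.] n 93 rect(mm,deg) [716.9 209. ] 78.1 7.5 87.0 zmed 0.0473 mean [716.1 208.2  45.8]
rail px [227. 181.] n 89 rect(mm,deg) [712.9 113.9] 76.1 6.6 87.5 zmed 0.0472 mean [712.2 112.7  45.9]
rail px [553. 202.] n 129 rect(mm,deg) [ 663.4 -634.3] 78.5 9.2 -0.1 zmed 0.0441 mean [ 661.7 -633.1   43.6]
rail px [347. 214.] n 502 rect(mm,deg) [ 636.6 -164.1] 80.8 46.2 -43.0 zmed 0.0432 mean [ 636.  -163.7   43.2]
rail px [236. 240.] n 72 rect(mm,deg) [574.7  89.8] 130.2 1.3 -2.2 zmed 0.0429 mean [575.   89.8  43. ]
rail px [180. 254.] n 129 rect(mm,deg) [543.3 216.9] 139.3 3.4 -2.0 zmed 0.043 mean [544.2 217.   43.1]
rail px [ 93. 260.] n 157 rect(mm,deg) [537.  413.7] 126.6 5.0 -2.4 zmed 0.0428 mean [531.2 413.8  42.6]
rail px [558. 285.] n 271 rect(mm,deg) [ 475.9 -634.1] 154.0 9.7 0.0 zmed 0.0444 mean [ 474.6 -633.4   44.1]
rail px [423. 274.] n 549 rect(mm,deg) [ 498.4 -332.8] 80.7 46.5 -27.8 zmed 0.043 mean [ 498.2 -332.5   42.9]
rail px [325. 284.] n 488 rect(mm,deg) [ 476.2 -112.8] 79.5 45.2 12.2 zmed 0.0432 mean [ 476.1 -112.9   43.2]
t 26.35 tcp [0.6059 0.1525 0.2233] rpy [ 3.1408e+00 -5.0000e-04 -4.5200e-02] q7 [-0.52  0.61  0.38  1.6  -0.26  0.98 -1.67] gap 0.0119 F 30.0 [ 0.2 -0.7 -1.4]
GO turn -0.005 shift x -0.0010 y -0.0025 z 0.1258
```

Emit:
{"op": "send_rows", "data": {"deltas": [[0,0,-0.0025,0.03,0,0,0],[0,0,0,0.03,0,0,0],[0,0,0,0.03,0,0,0],[0,0,0,0.025,0,0,0],[0,0,0,0.01,0,0,0],[0,0,0,0.0025,0,0,0],[0,0,0,0,0,0,0],[0,0,0,0,0,0,0],[20,0,0,0,0,0,0],[30,0,0,0,0,0,0],[45,0,0,0,0,0,0],[45,0,0,0,0,0,0],[45,0,0,-0.015,0,0,0],[45,0,0,-0.03,0,0,0],[45,0,0,-0.03,0,0,0],[45,0,0,-0.03,0,0,0],[45,0,0,-0.022,0,0,0],[45,0,0,0,0,0,0],[45,0,0,0,0,0,0]]}}

```text
time: 28.25
eef_pos: [0.6057, 0.157, 0.2232]
tool_rot: [-3.141, -0.001, -0.043]
contact_force: [-0.4, -1.3, -0.5]
finger_gap: 0.0422
gripper_force: 0.0
```

```bash
python3 - <<'E'
from h import *
im,d,P=look("wrist","w13");eyes(im,P)
im,d,P=look("top","t13");eyes(im,P);rails(im[:],np.where((P[...,1:2]<-.05)&(P[...,1:2]>-.5)&(P[...,0:1]<.8),P,9))
pose();go(.6368,-.1652,.2,-43.1)
E
```

```text
eye px [321. 239.] n 922 rect(mm,deg) [608.  157.4] 35.5 11.4 -2.7 zmed 0.1101 mean [610.5 157.1 108.7]
eye px [321. 310.] n 848 rect(mm,deg) [553.9 159.9] 36.3 11.0 -2.8 zmed 0.1101 mean [557.3 159.4 107.6]
eye px [332. 375.] n 864 rect(mm,deg) [498. 154.] 37.0 11.6 -1.9 zmed 0.1098 mean [502.6 153.7 106.9]
eye px [258. 137.] n 23 rect(mm,deg) [798.9  31.1] 38.9 13.3 -12.1 zmed 0.1198 mean [792.6  31.3 113.2]
eye px [199. 227.] n 54 rect(mm,deg) [596.4 158.2] 16.4 9.5 2.0 zmed 0.1076 mean [596.8 157.1 105.1]
eye px [197. 248.] n 117 rect(mm,deg) [552.4 160.6] 35.7 11.0 -0.7 zmed 0.1077 mean [552.  159.  105.1]
eye px [199. 274.] n 125 rect(mm,deg) [496.5 154.8] 35.9 11.8 -2.7 zmed 0.1082 mean [495.6 153.7 105.9]
rail px [347. 214.] n 504 rect(mm,deg) [ 636.5 -164.1] 80.4 46.2 -43.0 zmed 0.0428 mean [ 636.2 -163.9   42.8]
rail px [423. 274.] n 543 rect(mm,deg) [ 498.4 -333.1] 80.3 46.7 -27.7 zmed 0.0428 mean [ 498.3 -332.7   42.7]
rail px [325. 284.] n 487 rect(mm,deg) [ 476.2 -112.8] 79.5 45.2 12.3 zmed 0.0432 mean [ 476.2 -113.    43.2]
t 28.35 tcp [0.6048 0.1569 0.2215] rpy [ 3.1411e+00  2.0000e-03 -4.2600e-02] q7 [-0.53  0.62  0.38  1.59 -0.26  0.98 -1.68] gap 0.0424 F 0.0 [-0.7 -0.8  0. ]
GO turn 0.7097 shift x 0.2435 y 0.2133 z 0.0215
```

Emit:
{"op": "send_rows", "data": {"deltas": [[65,0,0,0,0,0,0.1183],[65,0,0,0,0,0,0.1183],[65,0,0,0,0,0,0.1183],[65,0,0,0,0,0,0.1183],[65,0,0,0,0,0,0.1183],[65,0,0,0,0,0,0.1183],[65,0.0221,0.0194,0,0,0,0],[65,0.0221,0.0194,0,0,0,0],[65,0.0221,0.0194,0,0,0,0],[65,0.0221,0.0194,0,0,0,0],[65,0.0221,0.0194,0,0,0,0],[65,0.0221,0.0194,0,0,0,0],[65,0.0221,0.0194,0,0,0,0],[65,0.0221,0.0194,0,0,0,0],[65,0.0221,0.0194,0,0,0,0],[65,0.0221,0.0194,0,0,0,0],[65,0.0221,0.0194,0,0,0,0],[65,0,0,0,0,0,0],[65,0,0,0,0,0,0],[65,0,0,0,0,0,0]]}}

```text
time: 30.35
eef_pos: [0.6371, -0.1631, 0.2215]
tool_rot: [-3.141, 0.002, -0.751]
contact_force: [-0.3, 0.5, -0.5]
finger_gap: 0.0611
gripper_force: 0.0
```

```bash
python3 - <<'E'
from h import *
im,d,P=look("wrist","w14");rails(im,np.where((P[...,0:1]<.75),P,9))
pose();go(.6368,-.1652,.034,-43.1)
E
```

```text
rail px [587. 202.] n 4626 rect(mm,deg) [ 499.1 -335.3] 80.8 47.9 -28.0 zmed 0.0442 mean [ 501.6 -335.2   43.7]
rail px [324. 219.] n 3713 rect(mm,deg) [ 637.4 -166.3] 80.7 46.1 -43.1 zmed 0.0444 mean [ 638.9 -167.7   44.2]
rail px [150. 199.] n 84 rect(mm,deg) [748.9 -73.2] 21.5 1.9 -89.5 zmed 0.045 mean [748.9 -74.9  43.9]
rail px [ 72. 339.] n 66 rect(mm,deg) [713.2  75.1] 5.8 4.7 6.7 zmed 0.0443 mean [713.   73.9  43.9]
rail px [381. 373.] n 1745 rect(mm,deg) [ 484.2 -113. ] 67.3 46.8 11.5 zmed 0.044 mean [ 495.6 -106.3   43.4]
rail px [212. 471.] n 221 rect(mm,deg) [523.5  89.7] 29.2 2.9 -2.5 zmed 0.0424 mean [526.2  89.6  42.6]
t 30.40 tcp [ 0.6373 -0.163   0.2217] rpy [-3.1413e+00  1.8000e-03 -7.5030e-01] q7 [-0.1   0.7   0.55  1.5  -0.4   1.06 -1.78] gap 0.0612 F 0.0 [-0.3 -0.  -0.1]
GO turn 0.0019 shift x 0.0012 y 0.0019 z 0.1877
```

Emit:
{"op": "send_rows", "data": {"deltas": [[65,0.0015,0.002,0.03,0,0,0],[65,0,0,0.03,0,0,0],[65,0,0,0.03,0,0,0],[65,0,0,0.03,0,0,0],[65,0,0,0.03,0,0,0],[65,0,0,0.025,0,0,0],[65,0,0,0.012,0,0,0],[65,0,0,0,0,0,0],[0,0,0,0,0,0,0],[0,0,0,0,0,0,0],[0,0,0,0,0,0,0],[0,0,0,0,0,0,0],[0,0,0,-0.02,0,0,0],[0,0,0,-0.02,0,0,0],[0,0,0,0,0,0,0],[0,0,0,0,0,0,0]]}}

```text
time: 32.0
eef_pos: [0.6368, -0.1671, 0.0751]
tool_rot: [-3.141, 0.0, -0.752]
contact_force: [-0.4, 0.3, -3.5]
finger_gap: 0.046
gripper_force: 30.0
```

Emit:
{"op": "send_rows", "data": {"deltas": [[0,0,0,-0.033,0,0,0],[0,0,0,-0.033,0,0,0],[0,0,0,-0.033,0,0,0],[0,0,0,-0.033,0,0,0],[0,0,0,-0.033,0,0,0],[0,0,0,0,0,0,-0.1187],[0,0,0,0,0,0,-0.1187],[0,0,0,0,0,0,-0.1187],[0,0,0,0,0,0,-0.1187],[0,0,0,0,0,0,-0.1187],[0,0,0,0,0,0,-0.1187]]}}

```text
time: 33.1
eef_pos: [0.636, -0.1669, 0.2384]
tool_rot: [-3.141, 0.003, -0.035]
contact_force: [0.7, -0.1, -2.8]
finger_gap: 0.0455
gripper_force: 30.0
```

Emit:
{"op": "send_rows", "data": {"deltas": [[0,-0.004,-0.0301,0,0,0,0],[0,-0.004,-0.0301,0,0,0,0],[0,-0.004,-0.0301,0,0,0,0],[0,-0.004,-0.0301,0,0,0,0],[0,-0.004,-0.0301,0,0,0,0],[0,-0.004,-0.0301,0,0,0,0],[0,-0.004,-0.0301,0,0,0,0],[0,-0.004,-0.0301,0,0,0,0],[0,-0.004,-0.0301,0,0,0,0],[0,-0.004,-0.0301,0,0,0,0],[0,-0.004,-0.0301,0,0,0,0],[0,-0.004,-0.0301,0,0,0,0],[0,-0.004,-0.0301,0,0,0,0],[0,-0.004,-0.0301,0,0,0,0],[0,-0.004,-0.0301,0,0,0,0],[0,-0.004,-0.0301,0,0,0,0],[0,0,0,0,0,0,0],[0,0,0,0,0,0,0],[0,0,0,0,0,0,0]]}}

```text
time: 35.0
eef_pos: [0.5923, 0.3145, 0.2394]
tool_rot: [3.139, 0.001, -0.042]
contact_force: [0.5, -0.5, -2.4]
finger_gap: 0.0456
gripper_force: 30.0
```

```bash
python3 - <<'E'
from h import *
im,d,P=look("top","t15");rails(im,np.where((P[...,1:2]<-.05)&(P[...,1:2]>-.5)&(P[...,0:1]<.8),P,9))
pose();go(.5917,.3171,.055,-2.3)
E
```

```text
rail px [423. 274.] n 541 rect(mm,deg) [ 498.5 -332.9] 80.4 46.9 -27.2 zmed 0.0429 mean [ 498.2 -332.8   42.8]
rail px [325. 284.] n 486 rect(mm,deg) [ 476.3 -112.9] 80.1 45.2 12.3 zmed 0.0433 mean [ 476.  -112.8   43.3]
t 35.05 tcp [0.5926 0.3143 0.2398] rpy [ 3.1398e+00  8.0000e-04 -4.2500e-02] q7 [-0.74  0.67  0.38  1.43 -0.26  1.09 -1.93] gap 0.0454 F 30.0 [ 0.2 -0.  -3.5]
GO turn -0.0024 shift x -0.0010 y -0.0028 z 0.1848
```

Emit:
{"op": "send_rows", "data": {"deltas": [[0,-0.001,-0.002,0.03,0,0,0],[0,0,0,0.03,0,0,0],[0,0,0,0.03,0,0,0],[0,0,0,0.03,0,0,0],[0,0,0,0.03,0,0,0],[0,0,0,0.02,0,0,0],[0,0,0,0.014,0,0,0],[0,0,0,0,0,0,0],[0,0,0,0,0,0,0],[54,0,0,0,0,0,0],[60,0,0,0,0,0,0],[60,0,0,0,0,0,0],[60,0,0,-0.02,0,0,0],[60,0,0,-0.035,0,0,0],[60,0,0,-0.035,0,0,0],[60,0,0,-0.035,0,0,0],[60,0,0,-0.035,0,0,0],[60,0,0,0,0,0,0],[60,0,0,0,0,0,0]]}}

```text
time: 36.95
eef_pos: [0.5919, 0.3187, 0.2179]
tool_rot: [-3.14, -0.002, -0.04]
contact_force: [-0.2, 0.0, -1.2]
finger_gap: 0.0567
gripper_force: 0.0
```

```bash
python3 - <<'E'
from h import *
im,d,P=look("wrist","w16");m=(P[...,2]>.054)&(P[...,2]<.066)&(P[...,1]>.2)&(P[...,1]<.45);blobs(m,P,200,"railtop")
pose();go(.4768,-.1140,.2,12.3)
E
```

```text
railtop px [335. 155.] n 285 rect(mm,deg) [650.6 307. ] 212.0 0.3 87.8 zmed 0.0627 mean [650.6 306.6  62.7]
railtop px [208. 242.] n 646 rect(mm,deg) [582.2 409.6] 127.8 1.2 -2.3 zmed 0.0602 mean [585.3 409.4  60.1]
railtop px [446. 251.] n 808 rect(mm,deg) [565.3 220. ] 146.4 1.3 -2.2 zmed 0.0599 mean [569.9 219.9  60. ]
railtop px [321. 229.] n 4068 rect(mm,deg) [591.6 319.2] 80.7 46.0 -2.6 zmed 0.0604 mean [593.4 319.   60.3]
railtop px [320. 367.] n 1127 rect(mm,deg) [471.1 324.5] 128.8 2.8 87.7 zmed 0.0602 mean [471.1 324.6  60.1]
t 37.00 tcp [0.5911 0.3184 0.2164] rpy [-3.1414e+00  4.0000e-04 -4.0000e-02] q7 [-0.74  0.69  0.37  1.46 -0.27  1.04 -1.92] gap 0.0567 F 0.0 [-0.2  0.4  0.2]
GO turn -0.2547 shift x -0.2037 y 0.3981 z 0.0164
```

View pics/w16.png

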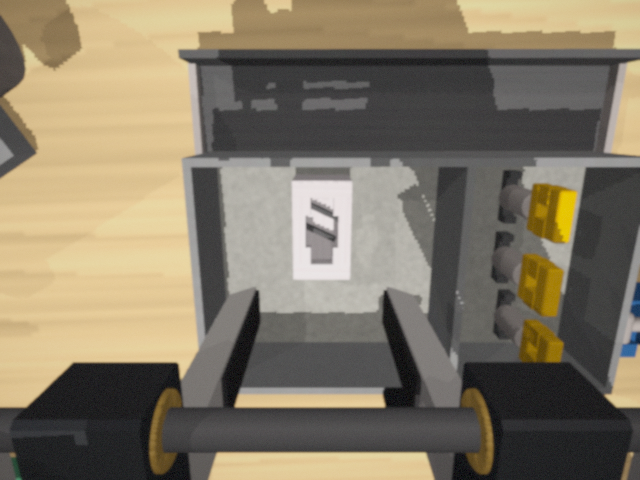

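Rail A lies in the wide bin at (321,229) and the three hooks stand in the narrow one. Next is rail C.

Emit:
{"op": "send_rows", "data": {"deltas": [[65,0,0,0,0,0,-0.1274],[65,0,0,0,0,0,-0.1274],[65,-0.01455,0.02845,0,0,0,0],[65,-0.01455,0.02845,0,0,0,0],[65,-0.01455,0.02845,0,0,0,0],[65,-0.01455,0.02845,0,0,0,0],[65,-0.01455,0.02845,0,0,0,0],[65,-0.01455,0.02845,0,0,0,0],[65,-0.01455,0.02845,0,0,0,0],[65,-0.01455,0.02845,0,0,0,0],[65,-0.01455,0.02845,0,0,0,0],[65,-0.01455,0.02845,0,0,0,0],[65,-0.01455,0.02845,0,0,0,0],[65,-0.01455,0.02845,0,0,0,0],[65,-0.01455,0.02845,0,0,0,0],[65,-0.01455,0.02845,0,0,0,0],[65,0,0,0,0,0,0],[65,0,0,0,0,0,0],[65,0,0,0,0,0,0]]}}

```text
time: 38.9
eef_pos: [0.4772, -0.1128, 0.2158]
tool_rot: [-3.14, 0.001, 0.216]
contact_force: [0.1, -0.1, 0.8]
finger_gap: 0.0609
gripper_force: 0.0
```

```bash
python3 - <<'E'
from h import *
im,d,P=look("wrist","w17");rails(im,np.where((P[...,1:2]<0),P,9))
pose();go(.4768,-.1140,.034,12.3)
E
```

```text
rail px [324. 225.] n 3800 rect(mm,deg) [ 476.9 -114.6] 80.0 46.1 12.2 zmed 0.0444 mean [ 478.6 -114.3   44.2]
rail px [586. 254.] n 4381 rect(mm,deg) [ 498.8 -335.5] 80.4 48.4 -28.1 zmed 0.0445 mean [ 500.8 -333.8   43.8]
t 38.95 tcp [ 0.4773 -0.1127  0.2159] rpy [-3.1406e+00  8.0000e-04  2.1690e-01] q7 [-0.05  0.42  0.32  1.96 -0.19  0.79 -0.98] gap 0.0612 F 0.0 [0.1 0.3 0.1]
GO turn 0.0022 shift x -0.0008 y 0.0012 z 0.1819
```

Emit:
{"op": "send_rows", "data": {"deltas": [[65,-0.001,0.001,0.03,0,0,0],[65,0,0,0.03,0,0,0],[65,0,0,0.03,0,0,0],[65,0,0,0.03,0,0,0],[65,0,0,0.03,0,0,0],[65,0,0,0.02,0,0,0],[65,0,0,0.011,0,0,0],[65,0,0,0,0,0,0],[0,0,0,0,0,0,0],[0,0,0,0,0,0,0],[0,0,0,0,0,0,0],[0,0,0,0,0,0,0],[0,0,0,-0.02,0,0,0],[0,0,0,-0.02,0,0,0],[0,0,0,0,0,0,0],[0,0,0,0,0,0,0]]}}

```text
time: 40.55
eef_pos: [0.4765, -0.1152, 0.0753]
tool_rot: [3.142, -0.0, 0.215]
contact_force: [-0.1, 1.2, -4.6]
finger_gap: 0.0458
gripper_force: 30.0
```

Emit:
{"op": "send_rows", "data": {"deltas": [[0,0,0,-0.033,0,0,0],[0,0,0,-0.033,0,0,0],[0,0,0,-0.033,0,0,0],[0,0,0,-0.033,0,0,0],[0,0,0,-0.033,0,0,0],[0,0,0,0,0,0,0.1275],[0,0,0,0,0,0,0.1275],[0,0,0,0,0,0,0]]}}

```text
time: 41.35
eef_pos: [0.4756, -0.115, 0.2393]
tool_rot: [-3.142, 0.003, -0.041]
contact_force: [-0.8, 1.0, -4.5]
finger_gap: 0.0459
gripper_force: 30.0
```

Emit:
{"op": "send_rows", "data": {"deltas": [[0,0.0022,-0.0294,0,0,0,0],[0,0.0022,-0.0294,0,0,0,0],[0,0.0022,-0.0294,0,0,0,0],[0,0.0022,-0.0294,0,0,0,0],[0,0.0022,-0.0294,0,0,0,0],[0,0.0022,-0.0294,0,0,0,0],[0,0.0022,-0.0294,0,0,0,0],[0,0.0022,-0.0294,0,0,0,0],[0,0.0022,-0.0294,0,0,0,0],[0,0.0022,-0.0294,0,0,0,0],[0,0.0022,-0.0294,0,0,0,0],[0,0.0022,-0.0294,0,0,0,0],[0,0.0022,-0.0294,0,0,0,0],[0,0,0,0,0,0,0],[0,0,0,0,0,0,0],[0,0,0,0,0,0,0]]}}

```text
time: 42.95
eef_pos: [0.5202, 0.2637, 0.2395]
tool_rot: [3.14, 0.002, -0.04]
contact_force: [0.8, -0.3, -4.6]
finger_gap: 0.0457
gripper_force: 30.0
```

```bash
python3 - <<'E'
from h import *
im,d,P=look("top","t18");rails(im,np.where((P[...,1:2]<-.05)&(P[...,1:2]>-.5)&(P[...,0:1]<.8),P,9))
im,d,P=look("wrist","w18")
pose();go(.521,.2655,.055,-2.3)
E
```

```text
rail px [423. 274.] n 546 rect(mm,deg) [ 498.4 -332.8] 80.8 46.5 -27.7 zmed 0.0428 mean [ 498.  -332.6   42.7]
t 43.05 tcp [0.5206 0.2638 0.2401] rpy [ 3.1405e+00  6.0000e-04 -4.1700e-02] q7 [-0.76  0.53  0.37  1.69 -0.23  0.96 -1.91] gap 0.0456 F 30.0 [ 0.4 -0.6 -4.5]
GO turn -0.0015 shift x 0.0004 y -0.0018 z 0.1851
```

Emit:
{"op": "send_rows", "data": {"deltas": [[0,0,-0.001,0.03,0,0,0],[0,0,0,0.03,0,0,0],[0,0,0,0.03,0,0,0],[0,0,0,0.03,0,0,0],[0,0,0,0.03,0,0,0],[0,0,0,0.02,0,0,0],[0,0,0,0.014,0,0,0],[0,0,0,0,0,0,0],[0,0,0,0,0,0,0],[54,0,0,0,0,0,0],[58,0,0,0,0,0,0],[58,0,0,0,0,0,0],[58,0,0,-0.02,0,0,0],[58,0,0,-0.035,0,0,0],[58,0,0,-0.035,0,0,0],[58,0,0,-0.035,0,0,0],[58,0,0,-0.035,0,0,0],[58,0,0,0,0,0,0],[58,0,0,0,0,0,0]]}}

```text
time: 44.95
eef_pos: [0.5209, 0.2667, 0.2177]
tool_rot: [-3.14, -0.002, -0.04]
contact_force: [-0.9, -0.1, -0.6]
finger_gap: 0.0544
gripper_force: 0.0
```

```bash
python3 - <<'E'
from h import *
im,d,P=look("wrist","w19");eyes(im,P);m=(P[...,2]>.054)&(P[...,2]<.066)&(P[...,1]>.2)&(P[...,1]<.45);blobs(m,P,1500,"railtop")
im,d,P=look("top","t19");rails(im,np.where((P[...,1:2]<-.05)&(P[...,1:2]>-.5)&(P[...,0:1]<.8),P,9))
pose();go(.4987,-.3343,.2,-28)
E
```

```text
eye px [487. 107.] n 1735 rect(mm,deg) [607.5 158. ] 35.3 12.5 -2.6 zmed 0.1098 mean [607.7 160.2 106.1]
eye px [478. 192.] n 1545 rect(mm,deg) [553.5 160.3] 35.6 12.5 -2.3 zmed 0.1097 mean [554.7 162.3 105.7]
eye px [481. 269.] n 1475 rect(mm,deg) [498.1 154.4] 35.7 12.7 -2.9 zmed 0.1093 mean [500.2 156.3 104.7]
railtop px [223. 194.] n 3819 rect(mm,deg) [557.6 315.8] 191.3 175.1 87.7 zmed 0.0602 mean [549.2 341.4  60. ]
railtop px [248. 139.] n 4909 rect(mm,deg) [591.5 319.3] 80.0 46.5 -2.6 zmed 0.0604 mean [593.1 318.9  60.3]
railtop px [321. 228.] n 4046 rect(mm,deg) [521.4 267.2] 79.9 46.1 -2.3 zmed 0.0604 mean [523.3 267.1  60.3]
rail px [423. 274.] n 542 rect(mm,deg) [ 498.3 -333. ] 79.9 47.0 -27.9 zmed 0.043 mean [ 498.  -332.5   42.9]
t 45.05 tcp [0.5198 0.2662 0.2157] rpy [ 3.141e+00  1.500e-03 -4.020e-02] q7 [-0.75  0.56  0.36  1.72 -0.24  0.91 -1.9 ] gap 0.0545 F 0.0 [ 0.3  0.  -0. ]
GO turn 0.4485 shift x 0.2633 y 0.5401 z 0.0157
```

Emit:
{"op": "send_rows", "data": {"deltas": [[65,0,0,0,0,0,0.1495],[65,0,0,0,0,0,0.1495],[65,0,0,0,0,0,0.1495],[65,0.0155,0.0318,0,0,0,0],[65,0.0155,0.0318,0,0,0,0],[65,0.0155,0.0318,0,0,0,0],[65,0.0155,0.0318,0,0,0,0],[65,0.0155,0.0318,0,0,0,0],[65,0.0155,0.0318,0,0,0,0],[65,0.0155,0.0318,0,0,0,0],[65,0.0155,0.0318,0,0,0,0],[65,0.0155,0.0318,0,0,0,0],[65,0.0155,0.0318,0,0,0,0],[65,0.0155,0.0318,0,0,0,0],[65,0.0155,0.0318,0,0,0,0],[65,0.0155,0.0318,0,0,0,0],[65,0.0155,0.0318,0,0,0,0],[65,0.0155,0.0318,0,0,0,0],[65,0.0155,0.0318,0,0,0,0],[65,0.0155,0.0318,0,0,0,0]]}}

```text
time: 47.05
eef_pos: [0.4984, -0.3355, 0.2148]
tool_rot: [-3.141, 0.003, -0.489]
contact_force: [0.1, 0.4, -0.2]
finger_gap: 0.0612
gripper_force: 0.0
```

Emit:
{"op": "send_rows", "data": {"deltas": [[65,0,0,0,0,0,0],[65,0,0,0,0,0,0],[65,0,0,0,0,0,0]]}}

```text
time: 47.35
eef_pos: [0.4992, -0.3329, 0.2154]
tool_rot: [-3.14, 0.002, -0.488]
contact_force: [-0.5, -0.3, 0.2]
finger_gap: 0.0611
gripper_force: 0.0
```

```bash
python3 - <<'E'
from h import *
im,d,P=look("wrist","w20");rails(im,np.where((P[...,1:2]<0),P,9))
pose();go(.4990,-.3348,.034,-28)
E
```

```text
rail px [325. 222.] n 3853 rect(mm,deg) [ 499.  -335.4] 80.5 46.1 -28.0 zmed 0.0444 mean [ 500.5 -336.2   44.2]
t 47.40 tcp [ 0.4995 -0.3327  0.2156] rpy [-3.1404e+00  1.9000e-03 -4.8690e-01] q7 [ 0.25  0.6   0.47  1.67 -0.32  0.95 -1.22] gap 0.0610 F 0.0 [-0.6 -0.4 -0.5]
GO turn 0.0018 shift x 0.0005 y 0.0021 z 0.1816
```

Emit:
{"op": "send_rows", "data": {"deltas": [[65,0.0005,0.002,0.03,0,0,0],[65,0,0,0.03,0,0,0],[65,0,0,0.03,0,0,0],[65,0,0,0.03,0,0,0],[65,0,0,0.03,0,0,0],[65,0,0,0.02,0,0,0],[65,0,0,0.011,0,0,0],[65,0,0,0,0,0,0],[0,0,0,0,0,0,0],[0,0,0,0,0,0,0],[0,0,0,0,0,0,0],[0,0,0,0,0,0,0],[0,0,0,-0.02,0,0,0],[0,0,0,-0.02,0,0,0],[0,0,0,0,0,0,0],[0,0,0,0,0,0,0]]}}

```text
time: 49.0
eef_pos: [0.4986, -0.3363, 0.0751]
tool_rot: [-3.141, 0.0, -0.489]
contact_force: [-0.4, -0.1, -4.8]
finger_gap: 0.0456
gripper_force: 30.0
```

Emit:
{"op": "send_rows", "data": {"deltas": [[0,0,0,-0.033,0,0,0],[0,0,0,-0.033,0,0,0],[0,0,0,-0.033,0,0,0],[0,0,0,-0.033,0,0,0],[0,0,0,-0.033,0,0,0],[0,0,0,0,0,0,-0.1497],[0,0,0,0,0,0,-0.1497],[0,0,0,0,0,0,-0.1497],[0,0,0,0,0,0,0]]}}

```text
time: 49.9
eef_pos: [0.498, -0.336, 0.2389]
tool_rot: [-3.139, 0.002, -0.039]
contact_force: [-0.2, 0.6, -4.4]
finger_gap: 0.0463
gripper_force: 30.0
```

Emit:
{"op": "send_rows", "data": {"deltas": [[0,-0.0005,-0.0354,0,0,0,0],[0,-0.0005,-0.0354,0,0,0,0],[0,-0.0005,-0.0354,0,0,0,0],[0,-0.0005,-0.0354,0,0,0,0],[0,-0.0005,-0.0354,0,0,0,0],[0,-0.0005,-0.0354,0,0,0,0],[0,-0.0005,-0.0354,0,0,0,0],[0,-0.0005,-0.0354,0,0,0,0],[0,-0.0005,-0.0354,0,0,0,0],[0,-0.0005,-0.0354,0,0,0,0],[0,-0.0005,-0.0354,0,0,0,0],[0,-0.0005,-0.0354,0,0,0,0],[0,-0.0005,-0.0354,0,0,0,0],[0,-0.0005,-0.0354,0,0,0,0],[0,-0.0005,-0.0354,0,0,0,0],[0,-0.0005,-0.0354,0,0,0,0],[0,-0.0005,-0.0354,0,0,0,0],[0,-0.0005,-0.0354,0,0,0,0],[0,-0.0005,-0.0354,0,0,0,0],[0,-0.0005,-0.0354,0,0,0,0]]}}

```text
time: 51.9
eef_pos: [0.5163, 0.3722, 0.239]
tool_rot: [3.14, 0.002, -0.044]
contact_force: [0.4, 0.0, -4.3]
finger_gap: 0.0456
gripper_force: 30.0
```

Emit:
{"op": "send_rows", "data": {"deltas": [[0,0,0,0,0,0,0],[0,0,0,0,0,0,0],[0,0,0,0,0,0,0]]}}

```text
time: 52.2
eef_pos: [0.517, 0.3694, 0.2396]
tool_rot: [3.139, 0.001, -0.043]
contact_force: [-0.6, -0.3, -3.8]
finger_gap: 0.0458
gripper_force: 30.0
```

```bash
python3 - <<'E'
from h import *
im,d,P=look("wrist","w21");m=(P[...,2]>.054)&(P[...,2]<.066)&(P[...,1]>.2)&(P[...,1]<.45);blobs(m,P,1500,"railtop")
pose();go(.5178,.3715,.055,-2.3)
E
```

```text
railtop px [440. 156.] n 2844 rect(mm,deg) [557.7 315. ] 191.5 175.2 87.6 zmed 0.0601 mean [565.1 270.2  60.1]
railtop px [380. 126.] n 4404 rect(mm,deg) [591.8 319.1] 80.0 46.3 -2.5 zmed 0.0605 mean [593.4 319.2  60.4]
railtop px [443. 212.] n 3994 rect(mm,deg) [521.  267.2] 80.6 46.9 -2.7 zmed 0.0604 mean [522.6 267.7  60.1]
t 52.25 tcp [0.5173 0.3692 0.2399] rpy [ 3.1398e+00  5.0000e-04 -4.3300e-02] q7 [-0.86  0.61  0.33  1.54 -0.21  1.03 -2.09] gap 0.0451 F 30.0 [-0.3  0.1 -4.7]
GO turn -0.0032 shift x 0.0004 y -0.0023 z 0.1849
```

Emit:
{"op": "send_rows", "data": {"deltas": [[0,0,0,0.03,0,0,0],[0,0,0,0.03,0,0,0],[0,0,0,0.03,0,0,0],[0,0,0,0.03,0,0,0],[0,0,0,0.03,0,0,0],[0,0,0,0.02,0,0,0],[0,0,0,0.014,0,0,0],[0,0,0,0,0,0,0],[0,0,0,0,0,0,0],[53,0,0,0,0,0,0],[57,0,0,0,0,0,0],[57,0,0,0,0,0,0],[57,0,0,-0.02,0,0,0],[57,0,0,-0.035,0,0,0],[57,0,0,-0.035,0,0,0],[57,0,0,-0.035,0,0,0],[57,0,0,-0.035,0,0,0],[0,0,0,0,0,0,0],[0,0,0,0,0,0,0],[0,0,0,0,0,0,0]]}}

```text
time: 54.25
eef_pos: [0.5163, 0.3709, 0.2158]
tool_rot: [3.141, 0.001, -0.04]
contact_force: [0.1, -0.5, 0.1]
finger_gap: 0.0332
gripper_force: 0.0
```

```bash
python3 - <<'E'
from h import *
im,d,P=look("wrist","w22");eyes(im,P);m=(P[...,2]>.054)&(P[...,2]<.066)&(P[...,1]>.2)&(P[...,1]<.45);blobs(m,P,1500,"railtop")
im,d,P=look("top","t22");eyes(im,P)
m=(P[...,2]>.1)&(P[...,2]<.14)&(P[...,1]>.2)&(P[...,0]<.5);blobs(m,P,8,"tab")
hsv=cv2.cvtColor(im,cv2.COLOR_BGR2HSV);r=((hsv[...,0]<8)|(hsv[...,0]>172))&(hsv[...,1]>150)&(P[...,2]>.09)&(P[...,2]<.15)&(P[...,0]<.55);blobs(r,P,4,"knob")
im,d,P=look("scene","s22")
r=[] 
hsv=cv2.cvtColor(im,cv2.COLOR_BGR2HSV);r=((hsv[...,0]<8)|(hsv[...,0]>172))&(hsv[...,1]>150)&(P[...,2]>.09)&(P[...,2]<.15)&(P[...,0]<.55);blobs(r,P,4,"knob_s")
m=(P[...,2]>.095)&(P[...,2]<.14)&(P[...,1]>.2)&(P[...,1]<.3)&(P[...,0]<.5);blobs(m,P,8,"tab_s")
pose()
E
```

```text
eye px [635.  87.] n 193 rect(mm,deg) [611.5 162.7] 13.8 6.4 23.1 zmed 0.0891 mean [612.1 163.2  89.2]
eye px [631. 122.] n 314 rect(mm,deg) [590.5 164.3] 12.2 3.4 -6.2 zmed 0.093 mean [590.3 164.2  92.7]
eye px [626. 189.] n 1363 rect(mm,deg) [547.6 163. ] 35.7 9.2 -1.9 zmed 0.1008 mean [547.2 165.8  99.9]
eye px [625. 266.] n 1581 rect(mm,deg) [492.  155.4] 36.1 13.2 -3.1 zmed 0.1022 mean [492.7 159.  101. ]
railtop px [446. 173.] n 3584 rect(mm,deg) [551.6 315.3] 191.4 175.2 87.7 zmed 0.0599 mean [553.9 274.8  60. ]
railtop px [387. 134.] n 5023 rect(mm,deg) [585.9 319.5] 80.3 46.3 -2.4 zmed 0.0605 mean [587.7 319.4  60.4]
railtop px [453. 224.] n 4521 rect(mm,deg) [515.3 267.6] 80.2 46.8 -2.5 zmed 0.0604 mean [517.2 268.   60.1]
railtop px [321. 243.] n 4302 rect(mm,deg) [506.9 371.8] 81.1 65.3 -2.3 zmed 0.0604 mean [506.5 371.4  60.3]
eye px [256. 140.] n 16 rect(mm,deg) [783.6  35.1] 20.4 5.6 -71.0 zmed 0.1226 mean [783.3  35.  121.8]
eye px [199. 225.] n 131 rect(mm,deg) [600.3 159.4] 35.9 12.0 -2.2 zmed 0.1082 mean [599.8 157.9 105.9]
eye px [197. 250.] n 121 rect(mm,deg) [54
[... 153 characters left out ...]
 153.6 105.5]
tab px [147. 292.] n 114 rect(mm,deg) [458.2 257.1] 40.6 9.7 86.0 zmed 0.1285 mean [458.1 253.7 125.9]
knob px [261. 275.] n 58 rect(mm,deg) [493.7  19.7] 16.2 14.7 89.7 zmed 0.1237 mean [493.3  19.6 123.7]
knob_s px [346. 188.] n 42 rect(mm,deg) [498.  16.] 15.3 15.1 50.7 zmed 0.1233 mean [499.5  14.6 123.2]
tab_s px [186.   7.] n 390 rect(mm,deg) [-838.8  248.7] 138.4 98.2 0.7 zmed 0.1299 mean [-805.1  245.6  124.7]
tab_s px [405. 152.] n 149 rect(mm,deg) [461.1 251.5] 44.5 17.8 -85.7 zmed 0.1168 mean [464.2 251.2 115.3]
t 54.40 tcp [0.5163 0.3708 0.2152] rpy [ 3.1401e+00  1.8000e-03 -3.9800e-02] q7 [-0.86  0.63  0.32  1.57 -0.22  0.98 -2.08] gap 0.0207 F 0.0 [-0.9 -0.4 -0.1]
```

View pics/t22.png

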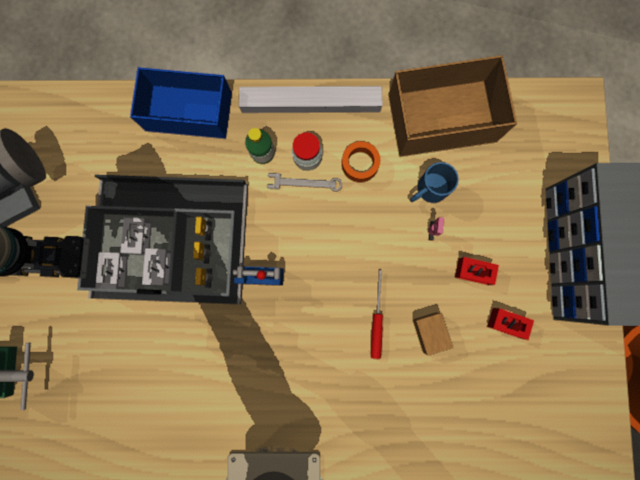

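All three rails lie in the wide bin, around (110,268), (155,265) and (133,235), and the hooks are in the narrow one at column 200. The tray has shifted about 6 mm towards the robot, which does no harm. Next I'll push by the tab at (147,292).

Emit:
{"op": "send_rows", "data": {"deltas": [[0,-0.0203,0.0236,0,0,0,0],[0,-0.0203,0.0236,0,0,0,0],[0,-0.0203,0.0236,0,0,0,0],[0,-0.0203,0.0236,0,0,0,0],[0,-0.0203,0.0236,0,0,0,0],[0,0,0,0,0,0,0],[0,0,0,0,0,0,0],[0,0,0,0.025,0,0,0],[0,0,0,0.025,0,0,0],[0,0,0,0.025,0,0,0],[0,0,0,0.025,0,0,0],[0,0,0,0,0,0,0],[0,0,0,0,0,0,0],[0,0,0,0,0,0,0]]}}

```text
time: 55.8
eef_pos: [0.412, 0.258, 0.1173]
tool_rot: [-3.14, -0.002, -0.04]
contact_force: [0.6, 0.7, 0.2]
finger_gap: 0.0005
gripper_force: 0.0
```

```bash
python3 - <<'E'
from h import *
im,d,P=look("wrist","w23");
m=(P[...,2]>.1)&(P[...,2]<.134)&(P[...,1]>.2)&(P[...,1]<.31)&(P[...,0]<.5)&(P[...,0]>.44);blobs(m,P,50,"tab")
pose();go(.41,.257,.114,-2.3)
E
```

```text
tab px [322. 211.] n 3768 rect(mm,deg) [459.3 256.3] 40.0 10.6 87.7 zmed 0.1295 mean [461.  256.1 125.7]
t 55.85 tcp [0.412  0.258  0.1175] rpy [-3.1402e+00 -2.0000e-03 -3.9700e-02] q7 [-0.79  0.57  0.26  2.07 -0.28  0.53 -1.95] gap 0.0002 F 0.0 [ 0.1 -0.2 -0.6]
GO turn 0.0005 shift x -0.0019 y 0.0011 z 0.0035
```

Emit:
{"op": "send_rows", "data": {"deltas": [[0,0.015,0,0.003,0,0,0],[0,0.012,0,0,0,0,0],[0,0.005,0,0,0,0,0],[0,0.005,0,0,0,0,0],[0,0.005,0,0,0,0,0],[0,0.005,0,0,0,0,0],[0,0.005,0,0,0,0,0],[0,0.005,0,0,0,0,0],[0,0.005,0,0,0,0,0],[0,0.005,0,0,0,0,0],[0,0.005,0,0,0,0,0],[0,0.005,0,0,0,0,0],[0,0.005,0,0,0,0,0],[0,0.005,0,0,0,0,0],[0,0.004,0,0,0,0,0],[0,0,0,0,0,0,0],[0,0,0,0,0,0,0]]}}

```text
time: 57.55
eef_pos: [0.5028, 0.2531, 0.1135]
tool_rot: [3.141, -0.002, -0.041]
contact_force: [0.1, -0.6, 0.3]
finger_gap: 0.0007
gripper_force: 0.0
```

Emit:
{"op": "send_rows", "data": {"deltas": [[0,0.004,0,0,0,0,0],[0,0.004,0,0,0,0,0],[0,0.003,0,0,0,0,0],[0,0,0,0,0,0,0]]}}

```text
time: 57.95
eef_pos: [0.5083, 0.2531, 0.1132]
tool_rot: [3.14, 0.009, -0.039]
contact_force: [-11.3, -1.3, 9.0]
finger_gap: 0.0004
gripper_force: 5.4
```

```bash
python3 - <<'E'
from h import *
pose()
im,d,P=look("top","t24");eyes(im,P)
m=(P[...,2]>.08)&(P[...,2]<.1)&(P[...,1]>.1)&(P[...,0]<.8)&(P[...,1]<.5);blobs(m,P,60,"wall")
E
```

```text
t 57.95 tcp [0.5083 0.2531 0.1132] rpy [ 3.1401  0.0092 -0.039 ] q7 [-0.67  0.67  0.26  1.85 -0.26  0.67 -1.87] gap 0.0004 F 5.4 [-11.3  -1.3   9. ]
eye px [258. 138.] n 20 rect(mm,deg) [797.3  32. ] 37.3 17.0 -19.0 zmed 0.1193 mean [791.4  32.7 114.6]
eye px [201. 196.] n 126 rect(mm,deg) [663.7 157.4] 35.8 13.6 -0.5 zmed 0.1084 mean [663.2 155.6 105.8]
eye px [199. 220.] n 107 rect(mm,deg) [610.3 159.1] 33.3 12.3 -1.2 zmed 0.1087 mean [610.5 157.4 106.8]
eye px [201. 246.] n 116 rect(mm,deg) [555.1 152.1] 35.0 11.4 1.4 zmed 0.1082 mean [554.8 151.1 105.7]
wall px [147. 195.] n 1016 rect(mm,deg) [631.2 260. ] 313.2 149.1 87.6 zmed 0.0889 mean [669.9 279.6  88.1]
wall px [201. 264.] n 154 rect(mm,deg) [518.1 155.1] 110.0 6.2 87.9 zmed 0.0893 mean [517.9 154.5  89.1]
```

Emit:
{"op": "send_rows", "data": {"deltas": [[0,0.003,0,0,0,0,0],[0,0.003,0,0,0,0,0],[0,0,0,0,0,0,0],[0,0,0,0,0,0,0]]}}

```text
time: 58.4
eef_pos: [0.5083, 0.253, 0.113]
tool_rot: [3.139, 0.02, -0.038]
contact_force: [-21.2, -0.4, 19.4]
finger_gap: 0.0003
gripper_force: 11.2
```

```bash
python3 - <<'E'
from h import *
pose()
im,d,P=look("top","t25");eyes(im,P)
m=(P[...,2]>.08)&(P[...,2]<.1)&(P[...,1]>.1)&(P[...,0]<.8)&(P[...,1]<.5);blobs(m,P,60,"wall")
E
```

```text
t 58.40 tcp [0.5083 0.253  0.113 ] rpy [ 3.1387  0.0202 -0.0376] q7 [-0.67  0.67  0.25  1.84 -0.26  0.68 -1.87] gap 0.0003 F 11.2 [-21.2  -0.4  19.4]
eye px [258. 137.] n 21 rect(mm,deg) [798.3  31.2] 37.9 13.6 -11.2 zmed 0.1192 mean [791.8  31.3 114.5]
eye px [201. 196.] n 128 rect(mm,deg) [663.3 157. ] 36.3 12.8 -1.7 zmed 0.1085 mean [663.3 155.3 105.8]
eye px [199. 220.] n 111 rect(mm,deg) [610.2 158.9] 34.0 11.9 -0.0 zmed 0.1084 mean [610.8 157.2 105.8]
eye px [201. 246.] n 117 rect(mm,deg) [554.7 152.4] 34.6 12.3 -4.9 zmed 0.1082 mean [554.3 151.1 105.8]
wall px [147. 195.] n 994 rect(mm,deg) [632.2 259.9] 314.7 147.2 87.9 zmed 0.0888 mean [671.3 278.8  88.1]
wall px [201. 264.] n 153 rect(mm,deg) [518.  155.5] 110.7 6.2 87.8 zmed 0.0893 mean [517.9 154.6  89.1]
```

The extra force produced no motion, so the tray is home. I'll retreat and go to the bolt.

Emit:
{"op": "send_rows", "data": {"deltas": [[0,-0.02,0,0,0,0,0],[0,-0.025,0,0,0,0,0],[0,0,0,-0.03,0,0,0],[0,0,0,-0.03,0,0,0],[0,0,0,-0.03,0,0,0],[0,0.0014,0.0284,0,0,0,0],[0,0.0014,0.0284,0,0,0,0],[0,0.0014,0.0284,0,0,0,0],[0,0.0014,0.0284,0,0,0,0],[0,0.0014,0.0284,0,0,0,0],[0,0.0014,0.0284,0,0,0,0],[0,0.0014,0.0284,0,0,0,0],[0,0.0014,0.0284,0,0,0,0],[0,0.0014,0.0284,0,0,0,0],[0,0.0014,0.0284,0,0,0,0],[0,0,0,0,0,0,0],[0,0,0,0,0,0,0],[0,0,0,0,0,0,0]]}}

```text
time: 60.25
eef_pos: [0.477, -0.0285, 0.2035]
tool_rot: [-3.141, -0.0, -0.038]
contact_force: [-1.3, 0.5, -0.3]
finger_gap: 0.0
gripper_force: 0.0
```

```bash
cat >> h.py <<'E'
def knob(n,im,P):
    hsv=cv2.cvtColor(im,cv2.COLOR_BGR2HSV);r=((hsv[...,0]<8)|(hsv[...,0]>172))&(hsv[...,1]>150)&(P[...,2]>.04)&(P[...,2]<.15)&(abs(P[...,0]-.46)<.08)&(abs(P[...,1]-.03)<.08);blobs(r,P,4,"knob "+n)
E
python3 - <<'E'
from h import *
pose()
for n in("wrist","top","scene"):
    im,d,P=look(n,n[0]+"26");knob(n,im,P)
    if n=="wrist":
        hsv=cv2.cvtColor(im,cv2.COLOR_BGR2HSV);m=(hsv[...,1]<90)&(P[...,2]>.074)&(P[...,2]<.108)&(abs(P[...,0]-.48)<.05)&(P[...,1]<.08)&(P[...,1]>-.03);blobs(m,P,20,"bar")
        m=(P[...,2]>.055)&(P[...,2]<.068)&(abs(P[...,0]-.48)<.05)&(P[...,1]<.09)&(P[...,1]>-.08);blobs(m,P,40,"rod")
        eyes(im,P)
E
```

```text
t 60.25 tcp [ 0.477  -0.0285  0.2035] rpy [-3.1411e+00 -5.0000e-04 -3.8500e-02] q7 [-0.23  0.42  0.33  2.01 -0.2   0.74 -1.4 ] gap 0.0000 F 0.0 [-1.3  0.5 -0.3]
knob wrist px [242. 235.] n 750 rect(mm,deg) [495.   18.8] 17.5 17.5 -75.8 zmed 0.1255 mean [495.8  18.2 124.9]
bar px [252. 215.] n 199 rect(mm,deg) [500.1  18. ] 10.5 5.8 61.2 zmed 0.0883 mean [500.5  17.6  88.5]
rod px [157. 182.] n 139 rect(mm,deg) [521.9  89.5] 16.0 1.0 -0.4 zmed 0.0616 mean [522.2  89.6  61.6]
rod px [226. 209.] n 1713 rect(mm,deg) [505.   35.1] 74.5 40.8 -77.3 zmed 0.0651 mean [500.9  40.7  64.4]
rod px [298. 207.] n 113 rect(mm,deg) [495.  -13.3] 39.7 8.4 15.3 zmed 0.0626 mean [500.1 -12.1  62.6]
rod px [164. 208.] n 204 rect(mm,deg) [502.6  85.3] 12.1 9.2 -1.4 zmed 0.0655 mean [503.4  85.7  65. ]
rod px [270. 224.] n 108 rect(mm,deg) [487.4   9.1] 21.5 1.9 -88.0 zmed 0.0619 mean [487.5   9.4  62.1]
eye px [10. 48.] n 1180 rect(mm,deg) [610.5 156.3] 35.7 12.8 -3.2 zmed 0.0957 mean [608.  152.   95.4]
eye px [ 26. 140.] n 2459 rect(mm,deg) [554.9 151. ] 35.7 13.6 -1.5 zmed 0.1084 mean [555.3 148.3 104.2]
knob scene px [346. 188.] n 37 rect(mm,deg) [499.1  18.7] 20.4 14.7 -73.8 zmed 0.1226 mean [499.   16.2 122.4]
```

View pics/w26.png

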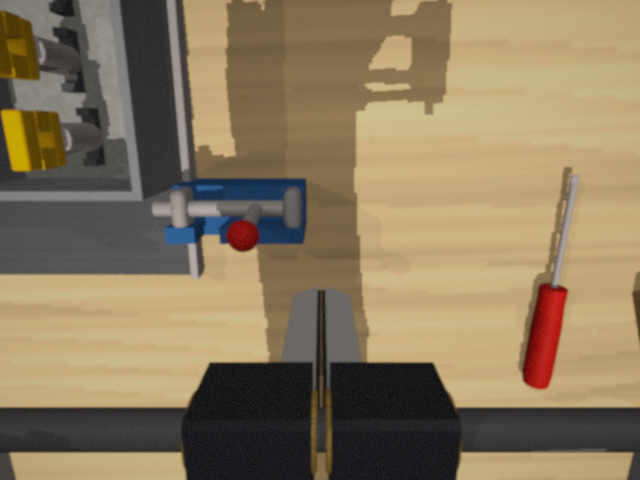

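The wrist view shows the bolt drawn back, with the knob at (242,235), the rod at row 208, and the tray front home above it. I'll push the handle to the left from its right side.

Emit:
{"op": "send_rows", "data": {"deltas": [[0,0.01,0,0.025,0,0,0],[0,0.009,0,0.025,0,0,0],[0,0,0,0.025,0,0,0],[0,0,0,0.024,0,0,0],[0,0,0,0,0,0,0],[0,0,0,0,0,0,0],[0,0,-0.01,0,0,0,0],[0,0,-0.008,0,0,0,0],[0,0,-0.005,0,0,0,0],[0,0,-0.005,0,0,0,0],[0,0,-0.005,0,0,0,0],[0,0,-0.005,0,0,0,0],[0,0,-0.005,0,0,0,0],[0,0,-0.005,0,0,0,0],[0,0,-0.005,0,0,0,0],[0,0,-0.005,0,0,0,0],[0,0,-0.005,0,0,0,0],[0,0,-0.004,0,0,0,0],[0,0,0,0,0,0,0],[0,0,0,0,0,0,0]]}}

```text
time: 62.4
eef_pos: [0.4981, 0.0326, 0.1046]
tool_rot: [3.137, -0.0, -0.043]
contact_force: [0.3, -10.7, 3.6]
finger_gap: 0.0006
gripper_force: 5.4
```

```bash
python3 - <<'E'
from h import *
pose()
for n in("wrist","top"):
    im,d,P=look(n,n[0]+"27");knob(n,im,P)
E
```

```text
t 62.40 tcp [0.4981 0.0326 0.1046] rpy [ 3.1369e+00 -4.0000e-04 -4.2700e-02] q7 [-0.31  0.61  0.27  2.05 -0.3   0.52 -1.44] gap 0.0006 F 5.4 [  0.3 -10.7   3.6]
knob wrist px [265. 341.] n 1436 rect(mm,deg) [498.3  54.9] 16.0 14.2 -86.1 zmed 0.1253 mean [499.6  54.6 124.5]
```

Emit:
{"op": "send_rows", "data": {"deltas": [[0,0,-0.003,0,0,0,0],[0,0,-0.003,0,0,0,0],[0,0,0,0,0,0,0],[0,0,0,0,0,0,0]]}}

```text
time: 62.9
eef_pos: [0.4981, 0.0336, 0.1047]
tool_rot: [3.132, -0.001, -0.046]
contact_force: [-1.4, -21.5, 4.8]
finger_gap: 0.0003
gripper_force: 10.8
```

```bash
python3 - <<'E'
from h import *
pose()
for n in("wrist","top","scene"):
    im,d,P=look(n,n[0]+"28");knob(n,im,P)
    cv2.imwrite("pics/s28c.png",cv2.resize(im[140:260,280:440],(640,480)))
E
```

```text
t 62.90 tcp [0.4981 0.0336 0.1047] rpy [ 3.1316e+00 -7.0000e-04 -4.6300e-02] q7 [-0.32  0.61  0.28  2.04 -0.3   0.52 -1.45] gap 0.0003 F 10.8 [ -1.4 -21.5   4.8]
knob wrist px [267. 341.] n 1349 rect(mm,deg) [498.7  55.2] 15.2 13.7 -84.3 zmed 0.1252 mean [499.7  55.1 124.5]
knob scene px [359. 184.] n 10 rect(mm,deg) [502.9  56.4] 11.6 2.8 -39.2 zmed 0.1211 mean [503.   56.1 121.2]
```

View pics/w28.png

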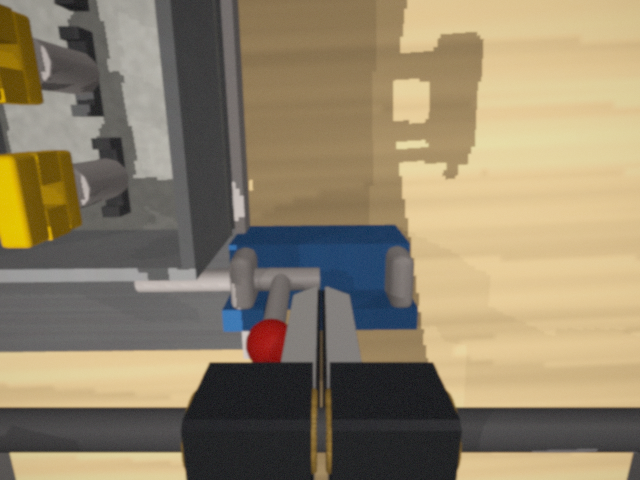

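```bash
python3 - <<'E'
from h import *
im,d,P=look("wrist")
m=(P[...,2]>.058)&(P[...,2]<.07)&(abs(P[...,0]-.50)<.015)&(P[...,1]<.16)&(P[...,1]>.08);blobs(m,P,20,"rod")
# blue ledge rows: top surface z & notch
hsv=cv2.cvtColor(im,cv2.COLOR_BGR2HSV);b=(hsv[...,0]>100)&(hsv[...,0]<125)&(hsv[...,1]>120)&(P[...,0]<.55)&(P[...,1]<.12)&(P[...,1]>-.05)
for z0,z1 in((.064,.078),(.04,.064),(0.01,.04)):
    blobs(b&(P[...,2]>z0)&(P[...,2]<z1),P,30,f"blue{z0}")
Q=P[290:330:6,222:300:6]; print((Q*1000).astype(int)[...,1:].tolist()[3])
E
```

```text
rod px [190. 283.] n 1377 rect(mm,deg) [503.3 104.9] 49.9 11.8 89.3 zmed 0.0657 mean [503.  101.1  65.5]
rod px [228. 304.] n 63 rect(mm,deg) [490.9  81.6] 6.4 3.2 -52.0 zmed 0.0658 mean [490.4  82.8  65.2]
blue0.064 px [383. 315.] n 1468 rect(mm,deg) [481.6   1.8] 32.9 12.3 87.7 zmed 0.0723 mean [482.7   2.5  71.7]
blue0.064 px [242. 317.] n 844 rect(mm,deg) [484.3  74.3] 20.9 12.5 88.5 zmed 0.0723 mean [485.6  75.   71.9]
blue0.04 px [332. 263.] n 5486 rect(mm,deg) [501.8  34.4] 99.1 28.3 87.7 zmed 0.0465 mean [504.2  26.8  46.9]
blue0.04 px [291. 296.] n 36 rect(mm,deg) [484.2  51.5] 11.6 3.1 -27.3 zmed 0.0464 mean [485.3  50.9  46.4]
blue0.04 px [262. 297.] n 112 rect(mm,deg) [489.5  66.4] 5.2 1.5 82.9 zmed 0.0565 mean [489.5  66.3  56.3]
blue0.01 px [320. 235.] n 1997 rect(mm,deg) [515.3  33.7] 98.5 1.2 87.9 zmed 0.0266 mean [515.3  32.9  26.1]
[[101, 8], [81, 71], [78, 69], [75, 71], [72, 71], [69, 71], [66, 70], [63, 66], [56, 98], [53, 99], [51, 97], [53, 46], [44, 115]]
```

The rod has run about 38 mm and hit its stop, with its tip at (137,286), and the bar sits by the notch. I'll back off to come in behind the knob.

Emit:
{"op": "send_rows", "data": {"deltas": [[0,0,0.015,0,0,0,0],[0,0,0.015,0,0,0,0],[0,0,0,-0.03,0,0,0],[0,0,0,-0.03,0,0,0],[0,0.016,0,0,0,0,0],[0,0.016,0,0,0,0,0],[0,0,0,0,0,0,0],[0,0,0,0,0,0,0],[0,0,0,0,0,0,0]]}}

```text
time: 64.0
eef_pos: [0.5278, 0.0117, 0.164]
tool_rot: [-3.141, 0.002, -0.04]
contact_force: [-0.0, 0.3, 0.4]
finger_gap: 0.0004
gripper_force: 0.0
```

```bash
python3 - <<'E'
from h import *
pose();im,d,P=look("wrist","w29");knob("w",im,P)
im,d,P=look("top","t29");knob("t",im,P)
im,d,P=look("scene","s29");knob("s",im,P)
go(.531,.056,.107,-2.3)
E
```

```text
t 64.00 tcp [0.5278 0.0117 0.164 ] rpy [-3.1414e+00  2.2000e-03 -3.9700e-02] q7 [-0.29  0.55  0.31  1.92 -0.25  0.71 -1.44] gap 0.0004 F 0.0 [-0.   0.3  0.4]
knob w px [247. 339.] n 897 rect(mm,deg) [497.5  53.6] 18.1 15.5 68.8 zmed 0.125 mean [498.6  53.2 124.4]
knob t px [247. 275.] n 12 rect(mm,deg) [495.   49.1] 12.5 5.2 9.8 zmed 0.1212 mean [493.4  49.3 118.5]
knob s px [359. 184.] n 7 rect(mm,deg) [503.1  54.8] 6.2 5.0 -39.5 zmed 0.1194 mean [504.   55.5 119. ]
GO turn 0.0003 shift x 0.0008 y -0.0445 z 0.0573
```

Emit:
{"op": "send_rows", "data": {"deltas": [[0,0.002,-0.022,0,0,0,0],[0,0.002,-0.022,0,0,0,0],[0,0,0,0,0,0,0],[0,0,0,0.03,0,0,0],[0,0,0,0.026,0,0,0],[0,0,0,0,0,0,0],[0,0,0,0,0,0,0],[0,-0.01,0,0,0,0,0],[0,-0.008,0,0,0,0,0],[0,-0.008,0,0,0,0,0],[0,-0.008,0,0,0,0,0],[0,-0.008,0,0,0,0,0],[0,-0.008,0,0,0,0,0],[0,0,0,0,0,0,0],[0,0,0,0,0,0,0]]}}

```text
time: 65.65
eef_pos: [0.4845, 0.0573, 0.1085]
tool_rot: [-3.142, 0.001, -0.04]
contact_force: [-0.6, -0.5, -0.7]
finger_gap: 0.0
gripper_force: 0.0
```

```bash
python3 - <<'E'
from h import *
pose();im,d,P=look("wrist","w30");knob("w",im,P)
im,d,P=look("top","t30");knob("t",im,P)
im,d,P=look("scene","s30");knob("s",im,P)
E
```

```text
t 65.65 tcp [0.4845 0.0573 0.1085] rpy [-3.1416e+00  8.0000e-04 -3.9700e-02] q7 [-0.36  0.59  0.27  2.07 -0.3   0.52 -1.48] gap 0.0000 F 0.0 [-0.6 -0.5 -0.7]
knob w px [321. 360.] n 82 rect(mm,deg) [474.3  58.3] 38.4 0.6 -2.7 zmed 0.11 mean [466.9  58.6 112.4]
knob s px [348. 182.] n 20 rect(mm,deg) [462.5  50.5] 19.5 8.1 -38.8 zmed 0.1069 mean [464.5  49.6 106.6]
```

Emit:
{"op": "send_rows", "data": {"deltas": [[0,-0.005,0,0.002,0,0,0],[0,-0.005,0,0.003,0,0,0],[0,-0.004,0,0.003,0,0,0],[0,-0.004,0,0.004,0,0,0],[0,0,0,0,0,0,0],[0,0,0,0,0,0,0]]}}

```text
time: 66.4
eef_pos: [0.4664, 0.0579, 0.0963]
tool_rot: [3.142, 0.001, -0.04]
contact_force: [-0.5, 0.1, 0.8]
finger_gap: 0.0002
gripper_force: 0.0
```

```bash
python3 - <<'E'
from h import *
pose()
im,d,P=look("scene","s31");knob("s",im,P)
cv2.imwrite("pics/s31c.png",cv2.resize(im[130:250,280:440],(640,480)))
E
```

```text
t 66.40 tcp [0.4664 0.0579 0.0963] rpy [ 3.1415e+00  1.2000e-03 -3.9900e-02] q7 [-0.35  0.6   0.25  2.13 -0.32  0.46 -1.47] gap 0.0002 F 0.0 [-0.5  0.1  0.8]
knob s px [344. 186.] n 17 rect(mm,deg) [449.7  48.9] 24.0 7.4 -24.7 zmed 0.0859 mean [453.2  47.6  87.9]
```

View pics/s31c.png

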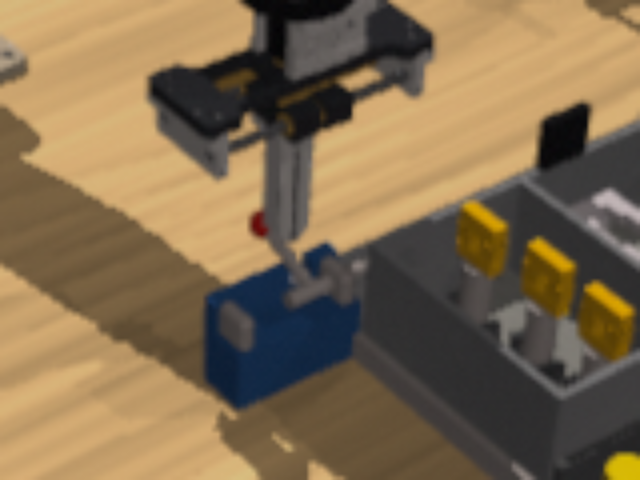

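The finger has the handle about 60° down, with the red knob left of the finger at (258,222). Now I'll press from above.

Emit:
{"op": "send_rows", "data": {"deltas": [[0,0.004,0,-0.015,0,0,0],[0,0,0,-0.02,0,0,0],[0,-0.012,0,0,0,0,0],[0,-0.012,0,0,0,0,0],[0,0,0,0,0,0,0],[0,0,0,0.012,0,0,0],[0,0,0,0.008,0,0,0],[0,0,0,0.006,0,0,0],[0,0,0,0.006,0,0,0],[0,0,0,0.006,0,0,0],[0,0,0,0.005,0,0,0],[0,0,0,0.003,0,0,0],[0,0,0,0,0,0,0],[0,0,0,0,0,0,0]]}}

```text
time: 67.85
eef_pos: [0.4474, 0.0586, 0.0856]
tool_rot: [-3.142, -0.001, -0.04]
contact_force: [1.2, -0.3, 0.6]
finger_gap: 0.0005
gripper_force: 0.0
```

```bash
python3 - <<'E'
from h import *
pose()
im,d,P=look("scene","s32");knob("s",im,P)
E
```

```text
t 67.85 tcp [0.4474 0.0586 0.0856] rpy [-3.1416e+00 -6.0000e-04 -3.9900e-02] q7 [-0.35  0.6   0.23  2.18 -0.34  0.39 -1.46] gap 0.0005 F 0.0 [ 1.2 -0.3  0.6]
knob s px [344. 191.] n 18 rect(mm,deg) [446.3  51.5] 13.5 9.6 7.1 zmed 0.0658 mean [447.7  50.6  65.8]
```

Emit:
{"op": "send_rows", "data": {"deltas": [[0,0,0,0.002,0,0,0],[0,0,0,0.002,0,0,0],[0,0,0,0.001,0,0,0],[0,0,0,0,0,0,0],[0,0,0,0,0,0,0]]}}

```text
time: 68.4
eef_pos: [0.4475, 0.0588, 0.0819]
tool_rot: [-3.141, -0.001, -0.04]
contact_force: [-2.9, 0.5, 18.4]
finger_gap: 0.0001
gripper_force: 9.4
```

Emit:
{"op": "send_rows", "data": {"deltas": [[0,0,0,-0.02,0,0,0],[0,0,0,-0.03,0,0,0],[0,0,0,-0.03,0,0,0],[0,0,0,-0.03,0,0,0],[0,-0.01,0.02,-0.01,0,0,0],[0,-0.01,0.03,0,0,0,0],[0,0,0.03,0,0,0,0],[0,0,0,0,0,0,0],[0,0,0,0,0,0,0],[0,0,0,0,0,0,0]]}}

```text
time: 69.4
eef_pos: [0.424, -0.0195, 0.2004]
tool_rot: [-3.141, 0.0, -0.039]
contact_force: [0.3, -0.6, -0.1]
finger_gap: 0.0004
gripper_force: 0.0
```

```bash
python3 - <<'E'
from h import *
pose()
for n in("top","wrist"):
    im,d,P=look(n,n[0]+"33");knob(n,im,P);eyes(im,P)
    m=(P[...,2]>.058)&(P[...,2]<.07)&(abs(P[...,0]-.505)<.015)&(P[...,1]<.16)&(P[...,1]>.085);blobs(m,P,10,"rod")
    m=(P[...,2]>.054)&(P[...,2]<.066)&(P[...,1]>.2)&(P[...,1]<.45);blobs(m,P,200,"railtop")
E
```

```text
t 69.40 tcp [ 0.424  -0.0195  0.2004] rpy [-3.1411  0.     -0.0386] q7 [-0.3   0.36  0.38  2.14 -0.21  0.67 -1.39] gap 0.0004 F 0.0 [ 0.3 -0.6 -0.1]
eye px [259. 136.] n 17 rect(mm,deg) [800.7  29.9] 37.4 9.9 -2.7 zmed 0.1168 mean [795.9  30.1 110.1]
eye px [201. 196.] n 126 rect(mm,deg) [663.4 156.3] 35.7 11.3 -2.4 zmed 0.108 mean [663.3 154.9 105. ]
eye px [199. 221.] n 125 rect(mm,deg) [609.6 158.8] 35.6 11.8 -2.3 zmed 0.1078 mean [609.4 157.1 104.9]
eye px [201. 247.] n 119 rect(mm,deg) [554.1 152.7] 36.2 11.5 -3.7 zmed 0.1083 mean [553.4 151.3 106. ]
rod px [228. 267.] n 10 rect(mm,deg) [514.1 101.5] 19.0 2.3 89.5 zmed 0.0644 mean [513.3 100.7  63.7]
rod px [225. 272.] n 106 rect(mm,deg) [502.3 107.8] 45.7 11.1 86.7 zmed 0.0641 mean [502.3 107.2  64.1]
railtop px [154.  85.] n 212 rect(mm,deg) [939.4 283.2] 149.3 75.2 -54.7 zmed 0.0598 mean [938.2 285.5  60. ]
railtop px [ 93. 221.] n 206 rect(mm,deg) [619.3 409.5] 172.3 12.0 -5.1 zmed 0.0598 mean [618.  410.2  59.9]
railtop px [134. 208.] n 549 rect(mm,deg) [648.4 318.8] 80.2 48.5 -1.8 zmed 0.0594 mean [648.1 318.3  59.3]
railtop px [156. 238.] n 550 rect(mm,deg) [577.9 266.9] 80.3 47.7 -1.9 zmed 0.0592 mean [577.5 266.2  59.3]
railtop px [110. 242.] n 539 rect(mm,deg) [570.7 370.7] 78.4 50.8 -3.0 zmed 0.0594 mean [570.4 369.8  59.4]
knob wrist px [217. 216.] n 484 rect(mm,deg) [443.4  56.1] 18.6 16.1 86.6 zmed 0.0681 mean [444.3  55.   67.6]
eye px [20. 46.] n 2694 rect(mm,deg) [554.9 150.1] 36.2 13.0 -5.4 zmed 0.1066 mean [553.6 147.6 103.3]
rod px [155. 113.] n 76 rect(mm,deg) [516.9  93.2] 8.0 6.4 87.2 zmed 0.0649 mean [516.3  90.3  64.5]
rod px [ 84. 117.] n 56 rect(mm,deg) [515.6 139.4] 38.6 0.0 87.8 zmed 0.0634 mean [515.6 139.7  63.4]
rod px [128. 117.] n 30 rect(mm,deg) [514.4 109. ] 21.2 0.1 87.7 zmed 0.0658 mean [514.4 108.6  65.7]
rod px [133. 133.] n 1151 rect(mm,deg) [503.3 107.4] 44.8 11.5 87.8 zmed 0.0654 mean [503.4 107.2  65.1]
```

View pics/w33.png

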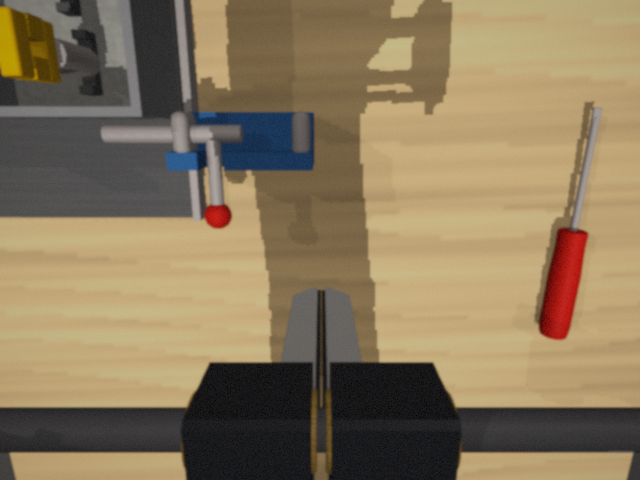

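View pics/t33.png

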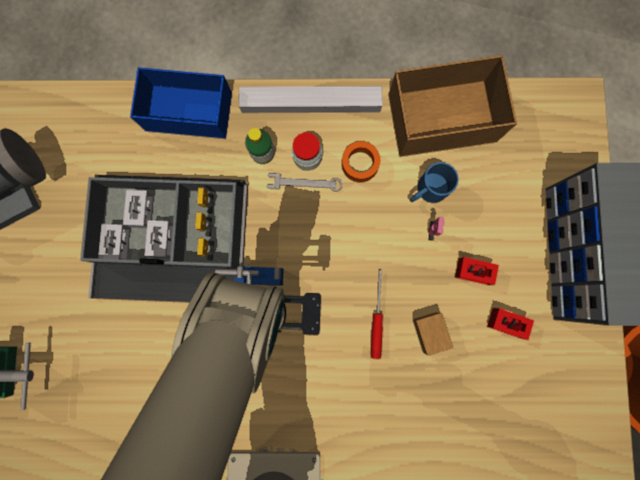

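The wrist view shows the handle level with the knob at (217,216) and the rod across the tray front. The top view shows the tray against the back of the runner with all six parts in place and the other things undisturbed. Handing in.

```bash
python3 -c "
from cell import *
print(hand_in())"
```

```text
the job is handed in; nothing more can be done
None
```

The job is handed in, with no verdict returned: all three hooks are in the narrow compartment and all three rails in the wide one. The tray is home, the bolt is across, and the handle is down in its notch.

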